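Load, slide and ratchet-clamp a watch tray

TASK

Put every watch stand that is on the bench upright into a pocket of the metal tray, one to a pocket, while the tray is at its loading place (the yellow marks). Then slide the tray along its rails, without lifting it, until it is fully home against the end stop under the clamp (green marks), and only then tighten the clamp all the way: swing the red-handled ratchet lever back and forth between its stops until the clamp bolt has reached the end of its turning and the rubber toe holds the tray down. Leave the watches in their pockets and do not disturb the loupe, the tin and the oil bottle.

Things in the scene. Friction and masses are not known exactly. Their poses are not given: they have to be found in the camera images.
- station: Fixed steel base plate 100 x 450 x 6 mm; place and yaw vary. Origin: centre of its underside, on the bench; z up, y along its two guide rails, away from the clamp. Rails: inner faces at x = +-39 mm, tops 12 mm above the bench. Clamp bolt at y -190 mm, end stop face at y -165 mm. Yellow rail marks: the tray's handle end when loading; green marks: that end when home.
- tray_home (a point): Where tray_center is when the tray is fully home against the end stop: on the station at x 0, y -35 mm, 6 mm above the bench; its axes are the station's.
- tray_center (a point): Loose aluminium tray (0.35 kg), 70 mm wide (x), 266 mm long (y), on the station between the rails (4 mm play a side). Point: its underside below the middle pocket. Three pockets in a row along y, inside 64 x 68 mm, floor 3 mm thick, lips 4 mm above the floor (tops 13 mm above the bench). Ear at the -y end, 40 x 22 x 6 mm, goes under the clamp toe; handle at +y. Starts 78 to 102 mm from home, to +y.
- tray_handle (a point): Grip of the tray: an upright orange fin 14 mm thick (own x), 24 mm long (own y), its top 18 mm above this point, its foot 34 mm below it; 122 mm from tray_center along +y. Pinch it from above across its thickness, or push it.
- pocket_1 (a point): Centre of the floor of pocket 1 of the tray (nearest the clamp, y = -71 mm in the tray); axes as the tray's.
- pocket_2 (a point): Centre of the floor of pocket 2 of the tray (the middle one); axes as the tray's.
- pocket_3 (a point): Centre of the floor of pocket 3 of the tray (nearest the handle, y = +71 mm in the tray); axes as the tray's.
- stand_a_grip (a point): Blue watch stand A: block 50 wide (own x: grip across this) x 60 long (own y) x 38 mm high, a steel watch fixed on top (55 mm high in all, the watch within the block's sides), about 0.18 kg. Point: on its middle line, 22 mm above its underside; z up. In a pocket its 60 mm side lies along the tray's y, either way round. Two or three stands are present; None = absent.
- stand_b_grip (a point): Blue watch stand B: block 50 wide (own x: grip across this) x 60 long (own y) x 38 mm high, a steel watch fixed on top (55 mm high in all, the watch within the block's sides), about 0.18 kg. Point: on its middle line, 22 mm above its underside; z up. In a pocket its 60 mm side lies along the tray's y, either way round. Two or three stands are present; None = absent.
- stand_c_grip (a point): Blue watch stand C: block 50 wide (own x: grip across this) x 60 long (own y) x 38 mm high, a steel watch fixed on top (55 mm high in all, the watch within the block's sides), about 0.18 kg. Point: on its middle line, 22 mm above its underside; z up. In a pocket its 60 mm side lies along the tray's y, either way round. Two or three stands are present; None = absent.
- lever_handle (a point): Middle (half-way up) of the upright round red handle at the end of the ratchet lever: 17 mm diameter, 50 mm long, standing on the lever's arm, turning freely on its pin; this point is 107 mm above the bench. It moves on a circle of 100 mm radius round bolt_axis.
- bolt_axis (a point): Point on the vertical axis of the clamp bolt and of the ratchet lever, 95 mm above the bench (round ratchet head below it, its top at 80 mm, 68 mm diameter); axes as the station's.
- lever (a joint): Ratchet lever, rad, growing clockwise from above; 0 = pointing along the station's -x; stops at -0.6 and +0.6. Handle in the station frame: bolt_axis + 0.1*(-cos a, sin a) m. A clockwise swing (handle to +y) turns the bolt along; swinging back leaves the bolt. 12 teeth (0.52 rad): up to one tooth of a driving swing may be lost. 2 to 4 N at the handle.
- bolt (a joint): Turn of the clamp bolt, rad, 0 = open, growing clockwise from above to its end stop at 6.28 (one full turn) = fully tight (starts between 0 and 0.4). It turns only in the tightening sense, and by the lever only. Each rad lowers the clamp by 1.67 mm; the toe meets the tray's ear at about 3.6.
- toe: Sprung black rubber toe pad (22 x 14 mm) under the end of the clamp strap; its underside starts 5 to 6 mm above the tray's ear and presses it with about 13 N when the clamp is fully tight.
- tray: The tray itself; same point and axes as tray_center.
- eye_loupe: Black eye loupe, 35 mm diameter, 34 mm high, standing behind the station; origin under its centre. Not to be disturbed.
- white_tin: Round white tin, 50 mm diameter, 21 mm high; origin under its centre. Not to be disturbed.
- oiler: Cream oil bottle, 30 mm diameter, 95 mm high; origin under its centre. Not to be disturbed.

How it is judged:
By the outcome, as a careful person would: the job done as asked, in the order asked, and still so for the second after the job is handed in, with the robot touching nothing.
Of stand_a, stand_b, stand_c only 2 to 3 are there at a start; the rules pass over those that are not, and their reading is None.
At some moment in a run one of stand_a, stand_b, stand_c may be knocked a few centimetres aside while the robot is not near it.
Once in a run the grip may slacken for a moment while it holds something.
It also fails if it takes over 200 s, if anything falls off the work surface, if the arm or the gripper's body presses on something with over 40 N, if the wrist force passes 120 N, or if a joint passes its speed limit or range.

ROBOT

A 6-joint arm with a two-finger parallel gripper is mounted at the origin on a cart in front of the work surface, level with it; the furniture and walls round the work are solid. World frame = base frame: x ahead of the robot, y to its left, z up, the work surface at z = 0. Lengths are in m, angles in rad, forces in N, time in s.
With the tool pointing down it reaches from about 0.25 to 0.775 m from the base axis. Payload 4 kg.
Tool frame: the origin (TCP) lies at the very end of the fingers, on their centre line; the grasp point (between the pads) lies 19 mm behind it; z points along the fingers, y is the direction in which the jaws open and shut (so a half turn about z gives the same grasp; the last joint's range is limited). The gripper opens to 94 mm and grips with 3 to 60 N. Pads are 16 mm wide; open, the fingers measure 119 mm over their backs; the gripper's body (75 mm by 177 mm) begins 78 mm behind the grasp point.
Start: joints at [0.997, 0.087, 1.371, -0, 1.684, -0.103], TCP at [0.249, 0.49, 0.206] pointing down, gripper open.
Joint ranges: [-3.1, 3.1], [-0.76, 2.03], [0.27, 2.55], [-1.08, 4.22], [0.17, 2.65], [-2.57, 2.57]. Speed limits (rad/s): [2.79, 2.79, 3.14, 3.14, 3.14, 3.14].

INTERFACE

Orientations are given as [roll, pitch, yaw] about the fixed x, y, z axes, in that order (R = Rz(yaw) Ry(pitch) Rx(roll)).
In Python, from bench import robot, cams, models gives the robot as it stands.
- The arm moves only by the tool step_arm, never from a script. Its argument "series" is a list of rows, each a list of 5 numbers: the gripper command: -1 is shut, 1 is fully open, values between are in proportion, then the shift along the tool's x, y, z in mm, then the turn about the tool's z in degrees. A call has 1 to 20 rows; each row is the pose to reach, as a shift and turn from the pose commanded when the call began, along the tool's axes at that moment; what a row does not reach only later rows make up. A row lasts 1/8 s, in which the tool goes at most 62.5 mm and 10.7 degrees, less where a joint would pass 70% of its speed; a pose out of reach is approached as far as the arm can. A call with a gripper value outside its range is refused whole. The fingers move at their own pace and stop on an object; the grip force is fixed at half the most. Time passes only in rows, so rows that repeat a pose let the fingers close. It gives the time, the measured TCP pose, the force and the opening at its end, in the units of the state.
- robot.get_obs(): the state, without advancing time (a new reading comes with each control period).
- cams.snapshot(name): name is "scene" or "top"; returns a dict with "pixels" (480x640x3 uint8, red, green, blue), "fov_y" (degrees; the focal length in pixels is half the picture's height over the tangent of half this angle, whatever the lens; pixels are square), "cx", "cy" (the principal point, pixels), "R" (3x3) and "t" (3): a world point X has camera coordinates R X + t. Camera axes: x right, y down, z forward; pixel columns grow to the right and rows downward; lengths in m; the calibration is good to about 2 mm. A picture is of the moment at which its call begins. There is no depth.
- robot.close_job(): hands the job in, once; it reports no verdict.
Trained networks look in a picture, given as the dict that the camera call returned (one of the last four; its "shot" number tells which), for a name from the list of things; names that differ only in an ending like _2 or _b are one class to them, and where a whole thing is asked for, a point or a joint stands for the part that bears it (a point fixed in the world has none). Each returns a list of dicts, best first, with "p" (0 to 1); they miss things now and then, are a little off and sometimes report something else, mostly with a low value. They report only what shows in the picture. A call takes as long as a camera call.
- models.find_in(picture, label): "position" ([x, y, z] in m, in world coordinates, good to about 4 mm: the middle of the surface that is visible of it).
- models.pinpoint(picture, label): "position" ([x, y, z] in m, in world coordinates, good to about 4 mm: a listed point, or the origin of a listed thing).
The state is a dict: "time": time; "joint_positions": joint angles; "qvel": joint speeds; "joint_torque": joint torques, N m; "tool_pos": TCP position; "ee_rot": TCP orientation; "wrist_force": force on the tool from outside, world axes, zero at the start; "wrist_torque": the same for the moment, N m; "width": finger opening in m.
Only numpy, scipy, OpenCV 4.12 (cv2) and the standard library are available. Lean on these libraries where they do the work, as an engineer would, in place of code of your own. Each camera call takes 0.05 s, during which the arm holds its last target. There are 200 camera calls.

## Working session

There is one attempt and no reset: what is moved stays moved. The work goes in short steps, Python scripts to look and compute and a tool call to move; the robot and the scene stay as the last step left them, time stands still between calls to the robot, and variables do not carry over. Pictures are saved under pics/ and viewed, about 12 in all and at most 16, crops included, and the job is handed in when it is done.

Besides the shell and the picture viewer there is one more tool, called after ">>>" by a JSON object that holds its "fn" and its "kwargs", one argument or row to a line. step_arm: Moves the arm, as the interface text tells. Its arguments: {"type":"object","properties":{"series":{"type":"array","items":{"type":"array","items":{"type":"number"}}}},"required":["series"]}

```bash
mkdir -p pics; ls; cat > h.py <<'E'
from bench import robot, cams, models
import numpy as np, cv2
def snap(n,save=None):
    s=cams.snapshot(n)
    if save: cv2.imwrite('pics/'+save,cv2.cvtColor(s['pixels'],cv2.COLOR_RGB2BGR))
    return s
def K(s):
    f=240/np.tan(np.radians(s['fov_y'])/2); return f
def proj(s,X):
    c=np.asarray(s['R'])@np.asarray(X,float)+s['t']; f=K(s); return np.array([s['cx']+f*c[0]/c[2],s['cy']+f*c[1]/c[2]])
def ray(s,u,v,z):
    R=np.asarray(s['R']);f=K(s);d=R.T@np.array([(u-s['cx'])/f,(v-s['cy'])/f,1]);o=-R.T@np.asarray(s['t'])
    return o+d*(z-o[2])/d[2]
def pp(s,l,k=4,fn='pinpoint'):
    for r in getattr(models,fn)(s,l)[:k]: print(fn[:3],l,np.round(r['position'],4),round(r['p'],2),np.round(proj(s,r['position'])))
E
python3 - <<'E'
from h import *
for n in('top','scene'):
    s=snap(n,n+'1.png'); print(n,K(s),-np.asarray(s['R']).T@s['t'])
    for l in['station','tray_home','tray_center','tray_handle','pocket_1','stand_a_grip','lever_handle','bolt_axis','eye_loupe','white_tin','oiler','toe']: pp(s,l)
    pp(s,'stand_a_grip',5,'find_in')
o=robot.get_obs();print(o)
E
```

```text
pics
top 449.64780286798145 [ 0.49977627 -0.01498013  0.97919571]
pin tray_home [0.5779 0.0742 0.012 ] 0.7 [282. 247.]
pin tray_home [ 0.5857 -0.0954  0.0066] 0.63 [361. 245.]
pin tray_center [0.5769 0.0073 0.0044] 0.88 [313. 249.]
pin tray_handle [0.5717 0.1226 0.0467] 0.73 [257. 248.]
pin pocket_1 [0.5771 0.0708 0.0131] 0.92 [284. 248.]
pin pocket_1 [0.5789 0.002  0.0099] 0.76 [316. 248.]
pin pocket_1 [ 0.5906 -0.0738  0.014 ] 0.69 [351. 243.]
pin lever_handle [ 0.5056 -0.2844  0.1091] 0.62 [463. 284.]
pin bolt_axis [ 0.6002 -0.2524  0.0955] 0.73 [444. 236.]
pin eye_loupe [ 7.113e-01 -5.000e-04  1.200e-03] 0.66 [318. 188.]
pin white_tin [ 0.723   0.1139 -0.0017] 0.58 [267. 182.]
pin oiler [ 0.7539 -0.0381 -0.001 ] 0.47 [335. 170.]
scene 484.6629100037693 [-0.07662115  0.35213043  0.496856  ]
pin station [ 0.5798 -0.064  -0.0038] 0.57 [345. 275.]
pin station [ 0.7537 -0.0348  0.0028] 0.42 [291. 237.]
pin tray_home [ 0.5871 -0.0992  0.0085] 0.58 [358. 263.]
pin tray_center [0.5787 0.0038 0.0032] 0.7 [313. 281.]
pin tray_handle [0.5761 0.1278 0.046 ] 0.79 [249. 280.]
pin pocket_1 [0.5
[... 557 characters left out ...]
 0.0314 0.0066] 0.19 [301. 285.]
{'time': 1.4, 'joint_positions': array([ 9.96885851e-01,  8.72109616e-02,  1.37070254e+00, -1.00694868e-05,
        1.68363753e+00, -1.03123017e-01]), 'qvel': array([-0.00012321, -0.00036205,  0.00096204,  0.00010875,  0.00114864,
       -0.00060845]), 'joint_torque': array([ 9.90668923e-04, -3.40037048e+01, -3.02591658e+01,  7.20133446e-02,
        2.38175900e-02, -1.78157495e-05]), 'tool_pos': array([0.24949456, 0.49016069, 0.20549859]), 'ee_rot': array([3.14155228e+00, 1.42370574e-05, 2.67080406e+00]), 'wrist_force': array([ 1.01753278, -0.28294851, -0.07774712]), 'wrist_torque': array([ 0.0237539 ,  0.03082945, -0.00361899]), 'width': 0.09418403263093426}
```

View pics/top1.png

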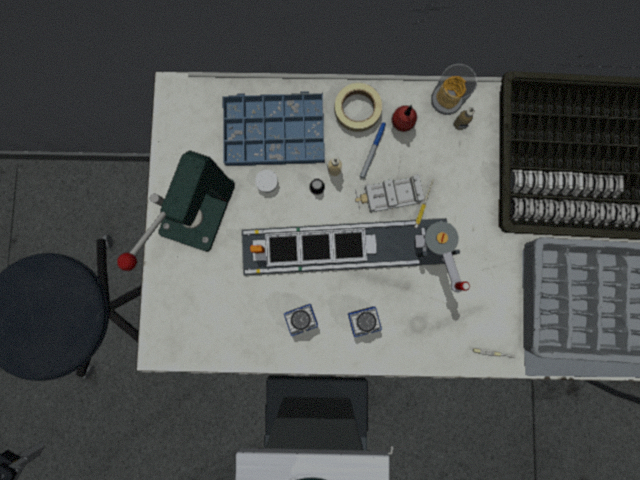

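View pics/scene1.png

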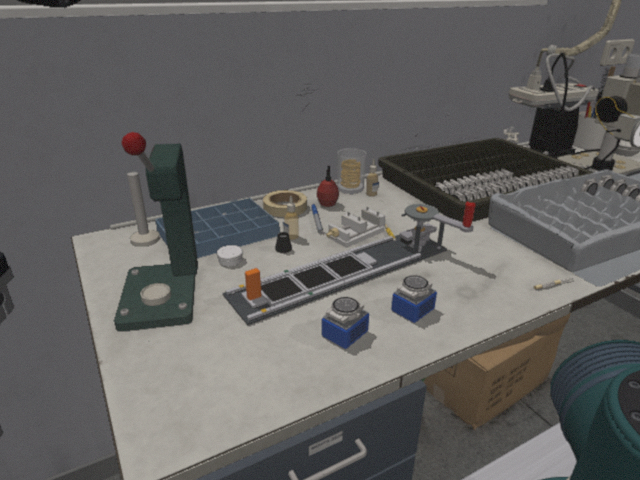

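The top view shows two blue stands at about (301,320) and (365,322). The tray pockets are at (284..350, 247), the orange handle at (258,249), and the red lever handle at (463,285). No third stand is visible. Next I fit the poses precisely.

```bash
cat >> h.py <<'E'
from scipy.optimize import minimize
def hsv(s): return cv2.cvtColor(s['pixels'],cv2.COLOR_RGB2HSV)
def comps(m,amin=80):
    n,l,st,c=cv2.connectedComponentsWithStats(m.astype(np.uint8)); return [(c[i],st[i,4],l==i) for i in range(1,n) if st[i,4]>=amin]
def stands(S,view=True):
    """fit block box to hull of blue blob in each snapshot, joint"""
    out=[]
    bl={}
    for n,s in S.items():
        h=hsv(s); m=(h[...,0]>108)&(h[...,0]<128)&(h[...,1]>150)&(h[...,2]>50)
        m=cv2.morphologyEx(m.astype(np.uint8),cv2.MORPH_CLOSE,np.ones((5,5)))
        bl[n]=comps(m,150)
    for c,a,l in bl['top']:
        x0=ray(S['top'],*c,.03)
        obs={}
        for n in S:
            p=proj(S[n],[x0[0],x0[1],.02]); 
            g=[b for b in bl[n] if np.linalg.norm(b[0]-p)<25]
            if g: obs[n]=cv2.convexHull(np.argwhere(g[0][2])[:,::-1].astype(np.float32))
        def cost(q):
            t=0;Rz=np.array([[np.cos(q[2]),-np.sin(q[2])],[np.sin(q[2]),np.cos(q[2])]])
            for n,hl in obs.items():
                P=np.array([proj(S[n],[*(q[:2]+Rz@[sx*.025,sy*.03]),z]) for sx in(-1,1) for sy in(-1,1) for z in(0,.038)],np.float32)
                ph=cv2.convexHull(P); ia,_=cv2.intersectConvexConvex(ph,hl)
                t+=cv2.contourArea(ph)+cv2.contourArea(hl)-2*ia
            return t
        best=min((minimize(cost,[x0[0],x0[1],y],method='Nelder-Mead',options=dict(initial_simplex=np.array([x0[0],x0[1],y])+np.array([[0,0,0],[.01,0,0],[0,.01,0],[0,0,.3]]))) for y in np.arange(0,np.pi,.4)),key=lambda r:r.fun)
        out.append((best.x,best.fun,a,list(obs)))
    return out
E
python3 - <<'E'
from h import *
S={n:snap(n) for n in('top','scene')}
for r in stands(S): print(r[0],np.degrees(r[0][2]),r[1:])
s=S['top'];h=hsv(s)
big=[]
yy,xx=np.mgrid[:480,:640]
for c,a,l in comps((s['pixels'].max(2)<40)&(xx>240)&(xx<400)&(yy>220)&(yy<280),150):
    print('dark',c,a,ray(s,*c,.009))
for c,a,l in comps((h[...,0]>8)&(h[...,0]<16)&(h[...,1]>180)&(h[...,2]>120)&(xx>240)&(xx<270)&(yy>200)&(yy<280),20):
    print('orange',c,a,ray(s,*c,.056))
c2=S['scene']
im=cv2.resize(s['pixels'][200:345,225:485],None,fx=3,fy=3,interpolation=cv2.INTER_CUBIC)
cv2.imwrite('pics/z1.png',im[...,::-1])
for n in S:
  for l in['bolt_axis','lever_handle','tray_handle','tray_center']: pp(S[n],l,1)
E
```

```text
dark [348.32764505 244.95904437] 586 [ 0.58593158 -0.06867797  0.009     ]
dark [315.54280822 246.7739726 ] 584 [0.58063546 0.00221228 0.009     ]
dark [282.77280551 248.63339071] 581 [0.57524629 0.07302971 0.009     ]
pin bolt_axis [ 0.5973 -0.2491  0.095 ] 0.83 [442. 237.]
pin lever_handle [ 0.5052 -0.2838  0.1086] 0.65 [463. 284.]
pin tray_handle [0.5712 0.1226 0.0482] 0.64 [257. 249.]
pin tray_center [0.5799 0.0041 0.0047] 0.92 [315. 247.]
pin bolt_axis [0.7257 0.1119 0.0013] 0.65 [230. 260.]
pin lever_handle [ 0.5043 -0.283   0.1033] 0.5 [468. 216.]
pin tray_handle [0.5749 0.1258 0.043 ] 0.58 [250. 282.]
pin tray_center [0.5791 0.0059 0.0028] 0.81 [312. 282.]
```

View pics/z1.png

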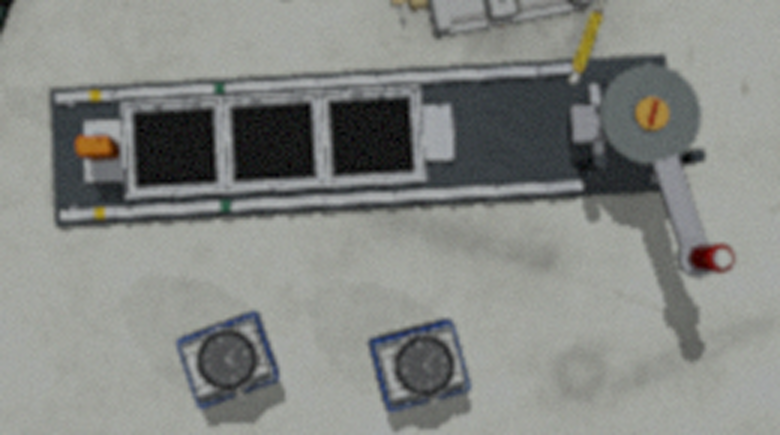

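The crop shows both stands with their blue rims, the tray with three empty pockets and its handle at the yellow marks, and the lever pulled toward the -y stop. The blue mask broke up, so I refit with a looser one.

```bash
python3 - <<'E'
s=open('h.py').read()
s=s.replace("(h[...,0]>108)&(h[...,0]<128)&(h[...,1]>150)&(h[...,2]>50)","(h[...,0]>108)&(h[...,0]<128)&(h[...,1]>95)&(h[...,2]>30)").replace("np.ones((5,5))","np.ones((9,9))")
open('h.py','w').write(s)
E
python3 - <<'E'
from h import *
S={n:snap(n) for n in('top','scene')}
for r in stands(S): print(np.round(r[0],4),np.degrees(r[0][2]),r[1:])
T={'top':S['top']}
for r in stands(T): print(np.round(r[0],4),np.degrees(r[0][2]),r[1:])
E
python3 - <<'E'
from h import *
S={n:snap(n) for n in('top','scene')}
for n,c in(('top',(301,320)),('scene',(345,328))):
    h=hsv(S[n]);x,y=c
    p=h[y-16:y+17,x-16:x+17].reshape(-1,3)
    q=p[(p[:,1]>80)]
    print(n,len(q),q[::max(1,len(q)//12)].tolist())
    h[...,0]
    m=(h[...,0]>100)&(h[...,0]<130)&(h[...,1]>80)
    print([(np.round(c),a) for c,a,l in comps(m,15)])
E
```

```text
top 58 [[112, 96, 117], [110, 88, 119], [113, 113, 99], [112, 121, 105], [110, 112, 100], [115, 83, 105], [112, 109, 91], [113, 139, 97], [112, 98, 112], [109, 117, 111], [112, 140, 106], [110, 105, 97], [111, 81, 88], [111, 82, 75], [111, 102, 113]]
[(array([273., 129.]), np.int32(3450)), (array([319., 129.]), np.int32(34)), (array([379., 134.]), np.int32(102)), (array([103., 299.]), np.int32(30)), (array([310., 311.]), np.int32(38)), (array([357., 317.]), np.int32(73)), (array([289., 312.]), np.int32(15)), (array([102., 325.]), np.int32(26))]
scene 568 [[113, 83, 86], [116, 96, 61], [110, 169, 128], [111, 137, 95], [112, 153, 90], [110, 144, 92], [112, 126, 83], [112, 141, 92], [113, 126, 93], [112, 137, 93], [113, 129, 81], [113, 126, 85], [112, 122, 94]]
[(array([314., 209.]), np.int32(34)), (array([413., 307.]), np.int32(738)), (array([344., 331.]), np.int32(821))]
```

```bash
python3 - <<'E'
s=open('h.py').read()
s=s.replace("(h[...,0]>108)&(h[...,0]<128)&(h[...,1]>95)&(h[...,2]>30)","(h[...,0]>103)&(h[...,0]<128)&(h[...,1]>55)&(h[...,2]>30)&roi(s)").replace("'top'],*c,.03)","'top'],*c,.035)")
s+='''
def roi(s):
    m=np.zeros((480,640),np.uint8)
    P=np.array([proj(s,[x,y,0.02]) for x,y in((.30,-.30),(.30,.40),(.66,.40),(.66,-.18))])
    cv2.fillConvexPoly(m,cv2.convexHull(P.astype(np.int32)),1); return m>0
'''
open('h.py','w').write(s)
E
python3 - <<'E'
from h import *
S={n:snap(n) for n in('top','scene')}
for T in (S,{'top':S['top']}):
  for r in stands(T): print(np.round(r[0],4),np.degrees(r[0][2]),r[1:])
E
python3 - <<'E'
from h import *
s=snap('top')
h=hsv(s);m=(h[...,0]>103)&(h[...,0]<128)&(h[...,1]>55)&(h[...,2]>30)
print([(np.round(c),a) for c,a,l in comps(m,10)], roi(s).sum())
m=cv2.morphologyEx((m&roi(s)).astype(np.uint8),cv2.MORPH_CLOSE,np.ones((9,9)))
print([(np.round(c),a) for c,a,l in comps(m,10)])
E
grep -n "comps(m" h.py
```

```text
[(array([273., 130.]), np.int32(3893)), (array([379., 134.]), np.int32(114)), (array([ 28., 264.]), np.int32(141)), (array([ 46., 267.]), np.int32(203)), (array([ 72., 263.]), np.int32(15)), (array([ 14., 265.]), np.int32(11)), (array([ 14., 313.]), np.int32(912)), (array([ 70., 268.]), np.int32(10)), (array([ 22., 282.]), np.int32(25)), (array([ 89., 281.]), np.int32(30)), (array([ 60., 282.]), np.int32(21)), (array([ 70., 283.]), np.int32(12)), (array([ 34., 294.]), np.int32(21)), (array([ 47., 303.]), np.int32(169)), (array([ 78., 299.]), np.int32(13)), (array([ 98., 302.]), np.int32(31)), (array([ 16., 303.]), np.int32(11)), (array([ 22., 304.]), np.int32(14)), (array([ 83., 327.]), np.int32(454)), (array([ 76., 307.]), np.int32(17)), (array([310., 313.]), np.int32(65)), (array([358., 319.]), np.int32(112)), (array([289., 312.]), np.int32(23)), (array([ 36., 316.]), np.int32(45)), (array([ 78., 315.]), np.int32(11)), (array([ 61., 322.]), np.int32(10)), (array([ 49., 327.]), np.int32(25)), (array([ 38., 330.]), np.int32(22)), (array([ 56., 328.]), np.int32(14)), (array([377., 330
[... 234 characters left out ...]
32(10)), (array([ 84., 352.]), np.int32(10)), (array([ 23., 354.]), np.int32(10)), (array([ 35., 358.]), np.int32(16)), (array([ 50., 358.]), np.int32(11)), (array([ 59., 357.]), np.int32(29)), (array([ 71., 357.]), np.int32(21)), (array([ 51., 369.]), np.int32(48)), (array([ 71., 365.]), np.int32(11)), (array([ 58., 372.]), np.int32(13)), (array([ 27., 374.]), np.int32(43))] 52365
[(array([310., 314.]), np.int32(92)), (array([359., 318.]), np.int32(138)), (array([289., 312.]), np.int32(27)), (array([378., 328.]), np.int32(26)), (array([295., 333.]), np.int32(23)), (array([286., 379.]), np.int32(11)), (array([304., 381.]), np.int32(10))]
18:def comps(m,amin=80):
27:        bl[n]=comps(m,150)
```

```bash
python3 - <<'E'
s=open('h.py').read()
s=s.replace("m=cv2.morphologyEx(m.astype(np.uint8),cv2.MORPH_CLOSE,np.ones((9,9)))","m0=m; m=cv2.dilate(m.astype(np.uint8),np.ones((17,17)))")
s=s.replace("bl[n]=comps(m,150)","bl[n]=[(np.argwhere(l&m0)[:,::-1].mean(0),(l&m0).sum(),l&m0) for c,a,l in comps(m) if (l&m0).sum()>70]")
open('h.py','w').write(s)
E
python3 - <<'E'
from h import *
S={n:snap(n) for n in('top','scene')}
for T in (S,{'top':S['top']}):
  for r in stands(T): print(np.round(r[0],4),np.degrees(r[0][2]),r[1:])
s=S['scene']; print(np.degrees(robot.get_obs()['ee_rot']))
E
```

```text
[0.4266 0.0293 3.5504] 203.42126112304143 (np.float64(624.8456939905882), np.int64(118), ['top', 'scene'])
[ 0.4251 -0.1033  0.3844] 22.02519222518806 (np.float64(539.6008061943576), np.int64(135), ['top', 'scene'])
[0.4272 0.029  0.3632] 20.808283009243965 (np.float64(55.33434592653066), np.int64(118), ['top'])
[ 0.4254 -0.1018  0.2885] 16.52954617834606 (np.float64(73.38231935631484), np.int64(135), ['top'])
[1.79993958e+02 3.81340603e-04 1.53025163e+02]
```

```bash
cat >> h.py <<'E'
def draw(s,im,q,f,x0,y0):
    Rz=np.array([[np.cos(q[2]),-np.sin(q[2])],[np.sin(q[2]),np.cos(q[2])]])
    for z,c in((0,(0,255,0)),(.038,(255,0,255))):
        P=np.array([(proj(s,[*(q[:2]+Rz@[sx*.025,sy*.03]),z])-[x0,y0]+.5)*f for sx,sy in((-1,-1),(-1,1),(1,1),(1,-1))]).astype(np.int32)
        cv2.polylines(im,[P],True,c,1)
E
python3 - <<'E'
from h import *
S={n:snap(n) for n in('top','scene')}
R=[r[0] for r in stands({'top':S['top']})]
ims=[]
for n,(x0,y0,w,h,f) in dict(top=(275,295,120,50,6),scene=(310,265,140,85,5)).items():
    im=cv2.resize(S[n]['pixels'][y0:y0+h,x0:x0+w],None,fx=f,fy=f,interpolation=cv2.INTER_CUBIC)[...,::-1].copy()
    for q in R: draw(S[n],im,q,f,x0,y0)
    ims.append(cv2.resize(im,(720,300 if n=='top' else 437)))
cv2.imwrite('pics/ov.png',cv2.resize(np.vstack(ims),None,fx=.8,fy=.8)); print(R)
E
```

```text
[array([0.4272726 , 0.02905796, 0.39079492]), array([ 0.42550881, -0.10193677,  3.41342506])]
```

View pics/ov.png

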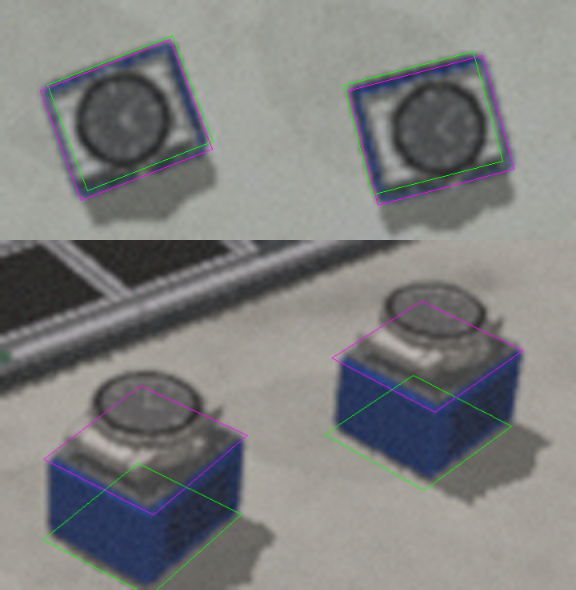

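The overlay matches well in the top view, with about 1 px offset in the scene view. The stands are at (0.427, 0.029, 20°) and (0.4255, -0.102, 15°). The tray yaw is about 4.3°.

```bash
cat >> h.py <<'E'
def to(*tg):
    """targets (x,y,z,psi_deg) -> rows shift/turn in tool axes from the present pose"""
    o=robot.get_obs(); p=o['tool_pos']; psi=o['ee_rot'][2]
    c,s=np.cos(psi),np.sin(psi)
    for x,y,z,a in tg:
        d=np.array([x,y,z])-p; t=-(a-np.degrees(psi)); t=(t+180)%360-180
        print([round(1000*(c*d[0]+s*d[1]),1),round(1000*(s*d[0]-c*d[1]),1),round(-1000*d[2],1),round(t,1)])
def st():
    o=robot.get_obs(); print('t',o['time'],np.round(o['tool_pos'],4),np.round(np.degrees(o['ee_rot']),1),'F',np.round(o['wrist_force'],1),'w',round(o['width'],4),'j',np.round(o['joint_positions'],2))
E
python3 -c "
from h import *
to((.27,.16,.2,130),(.427,.029,.12,110),(.427,.029,.012,110))"
```

```text
[np.float64(-168.1), np.float64(-285.0), np.float64(5.5), np.float64(23.0)]
[np.float64(-367.4), np.float64(-330.5), np.float64(85.5), np.float64(43.0)]
[np.float64(-367.4), np.float64(-330.5), np.float64(193.5), np.float64(43.0)]
```

>>> {"fn": "step_arm", "kwargs": {
  "series": [
    [1, -168, -285, 5, 23],
    [1, -168, -285, 5, 23],
    [1, -168, -285, 5, 23],
    [1, -168, -285, 5, 23],
    [1, -168, -285, 5, 23],
    [1, -168, -285, 5, 23],
    [1, -367, -330, 85, 43],
    [1, -367, -330, 85, 43],
    [1, -367, -330, 85, 43],
    [1, -367, -330, 85, 43],
    [1, -367, -330, 85, 43],
    [1, -367, -330, 85, 43]
  ]
}}

```text
time: 3.95
tool_pos: [0.4265, 0.0301, 0.1209]
ee_rot: [3.141, -0.0, 1.921]
wrist_force: [0.3, 0.2, 0.2]
width: 0.094
```

```bash
python3 - <<'E'
from h import *
st()
S={'top':snap('top'),'scene':snap('scene')}
for r in stands({'top':S['top']}): print(np.round(r[0],4),np.degrees(r[0][2]),r[1:])
to((.427,.029,.06,110),(.427,.029,.012,110))
E
```

```text
t 3.95 [0.4265 0.0301 0.1209] [180.  -0. 110.] F [0.3 0.2 0.2] w 0.094 j [-0.06 -0.16  1.78  0.    1.52 -0.41]
[0.4792 0.0774 2.3018] 131.88440367608527 (np.float64(1477.8214226220734), np.int64(127), ['top'])
[ 0.4258 -0.102   0.2852] 16.341014600184252 (np.float64(72.72593306424096), np.int64(138), ['top'])
[np.float64(-1.5), np.float64(-0.2), np.float64(61.4), np.float64(0.1)]
[np.float64(-1.5), np.float64(-0.2), np.float64(109.4), np.float64(0.1)]
```

>>> {"fn": "step_arm", "kwargs": {
  "series": [
    [1, -1, 0, 60, 0],
    [1, -1, 0, 109, 0],
    [1, -1, 0, 109, 0],
    [-1, -1, 0, 109, 0],
    [-1, -1, 0, 109, 0],
    [-1, -1, 0, 109, 0],
    [-1, -1, 0, 109, 0],
    [-1, -1, 0, 109, 0],
    [-1, -1, 0, 109, 0]
  ]
}}

```text
time: 5.18
tool_pos: [0.4273, 0.0286, 0.0119]
ee_rot: [3.141, 0.0, 1.92]
wrist_force: [-0.9, -0.2, 3.3]
width: 0.0499
```

```bash
python3 - <<'E'
from h import *
st()
# tray frame: pockets
c=np.array([.58063,.00221]); yaw=np.arctan2(.58593-.57525,.07303+.06868); u=np.array([-np.sin(yaw),np.cos(yaw)])
print(np.degrees(yaw)); 
for k in(-1,0,1): print(c+u*.071*k)
p2=c; psi=90+np.degrees(yaw)
to((.427,.029,.09,110),(*p2,.09,psi),(*p2,.021,psi))
E
```

```text
t 5.175 [0.4273 0.0286 0.0119] [180.   0. 110.] F [-0.9 -0.2  3.3] w 0.0499 j [-0.07 -0.06  1.92 -0.    1.28 -0.42]
4.309959136507334
[ 0.5859658  -0.06858922]
[0.58063 0.00221]
[0.5752942  0.07300922]
[np.float64(0.5), np.float64(-0.2), np.float64(-78.1), np.float64(0.0)]
[np.float64(-77.3), np.float64(135.0), np.float64(-78.1), np.float64(15.7)]
[np.float64(-77.3), np.float64(135.0), np.float64(-9.1), np.float64(15.7)]
```

>>> {"fn": "step_arm", "kwargs": {
  "series": [
    [-1, 0, 0, -30, 0],
    [-1, 0, 0, -60, 0],
    [-1, -20, 35, -60, 5],
    [-1, -40, 70, -60, 10],
    [-1, -60, 105, -60, 16],
    [-1, -77, 135, -60, 16],
    [-1, -77, 135, -60, 16],
    [-1, -77, 135, -60, 16]
  ]
}}

```text
time: 6.18
tool_pos: [0.5792, 0.0027, 0.0702]
ee_rot: [-3.139, -0.001, 1.641]
wrist_force: [-0.7, 1.2, -2.5]
width: 0.05
```

```bash
python3 - <<'E'
from h import *
st()
s=snap('scene'); 
im=cv2.resize(s['pixels'][170:350,200:440],None,fx=3,fy=3,interpolation=cv2.INTER_CUBIC)
cv2.imwrite('pics/h1.png',im[...,::-1])
to((.5806,.0022,.03,94.3),(.5806,.0022,.0215,94.3))
pp(s,'stand_a_grip')
E
```

```text
t 6.175 [0.5792 0.0027 0.0702] [-179.8   -0.    94. ] F [-0.7  1.2 -2.5] w 0.05 j [-0.09  0.22  1.49  0.    1.43 -0.16]
[np.float64(-0.7), np.float64(1.4), np.float64(40.6), np.float64(-0.3)]
[np.float64(-0.7), np.float64(1.4), np.float64(49.1), np.float64(-0.3)]
```

View pics/h1.png

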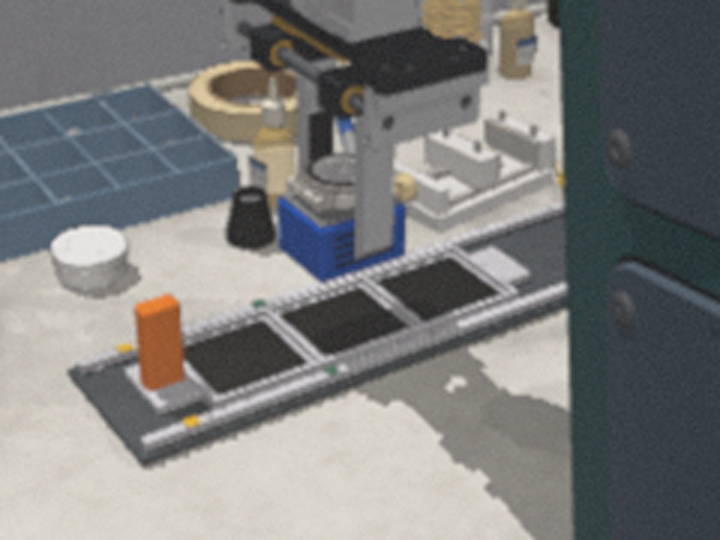

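The stand is held level over the tray's middle pocket (crop about (340,240)), so I lower and release it.

>>> {"fn": "step_arm", "kwargs": {
  "series": [
    [-1, -1, 1, 25, 0],
    [-1, -1, 1, 40, 0],
    [-1, -1, 1, 49, 0],
    [-1, -1, 1, 49, 0],
    [-1, -1, 1, 49, 0]
  ]
}}

```text
time: 6.9
tool_pos: [0.5819, 0.0016, 0.0232]
ee_rot: [3.14, 0.0, 1.641]
wrist_force: [-0.3, -0.7, -1.0]
width: 0.0499
```

>>> {"fn": "step_arm", "kwargs": {
  "series": [
    [-0.2, 0, 0, 0, 0],
    [1, 0, 0, 0, 0],
    [1, 0, 0, 0, 0],
    [1, 0, 0, -60, 0],
    [1, 0, 0, -110, 0],
    [1, 0, 0, -120, 0],
    [1, 0, 0, -120, 0]
  ]
}}

```text
time: 7.78
tool_pos: [0.5818, 0.0016, 0.1431]
ee_rot: [3.14, 0.0, 1.641]
wrist_force: [0.2, 0.9, -0.9]
width: 0.094
```

```bash
python3 - <<'E'
from h import *
st()
S={'top':snap('top'),'scene':snap('scene','p1.png')}
for r in stands({'top':S['top']}): print(np.round(r[0],4),np.degrees(r[0][2]),r[1:])
for n in S: pp(S[n],'stand_a_grip')
cv2.imwrite('pics/p1.png',np.vstack([cv2.resize(S['scene']['pixels'][225:345,230:450],None,fx=3,fy=3),cv2.resize(S['top']['pixels'][200:260,230:450],None,fx=3,fy=3)])[...,::-1])
E
```

```text
t 7.775 [0.5818 0.0016 0.1431] [179.9   0.   94. ] F [ 0.2  0.9 -0.9] w 0.094 j [-0.09  0.18  1.39  0.    1.57 -0.16]
[0.5054 0.0921 1.4223] 81.49124907244907 (np.float64(2646.3260580413043), np.int64(87), ['top'])
[ 0.4256 -0.102   0.2763] 15.830301063434078 (np.float64(109.95073612267151), np.int64(106), ['top'])
pin stand_a_grip [ 0.5878 -0.098   0.0088] 0.43 [358. 263.]
```

View pics/p1.png

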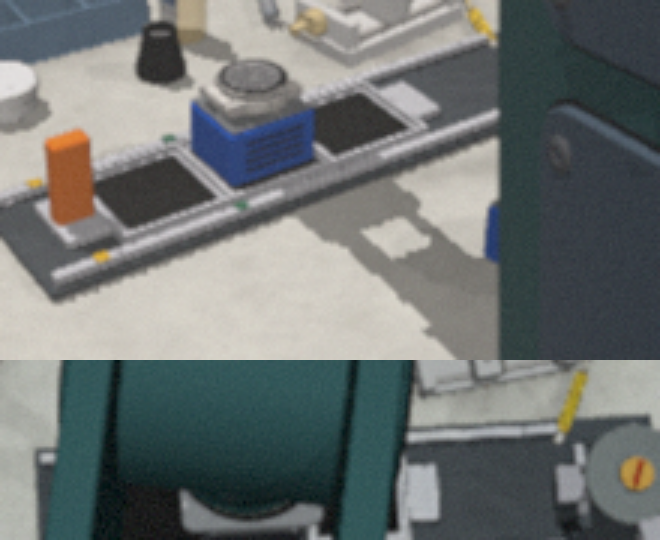

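Stand 1 sits in the middle pocket (crop about (250,130)). Stand 2 is unmoved at (0.4256, -0.102). I check it again once the arm is closer.

```bash
python3 -c "
from h import *
to((.4256,-.102,.12,105.7),(.4256,-.102,.012,105.7))"
```

```text
[np.float64(-92.6), np.float64(-161.5), np.float64(19.8), np.float64(-11.7)]
[np.float64(-92.6), np.float64(-161.5), np.float64(127.8), np.float64(-11.7)]
```

>>> {"fn": "step_arm", "kwargs": {
  "series": [
    [1, -92, -161, 20, -12],
    [1, -92, -161, 20, -12],
    [1, -92, -161, 20, -12],
    [1, -92, -161, 20, -12],
    [1, -92, -161, 20, -12],
    [1, -92, -161, 20, -12]
  ]
}}

```text
time: 8.72
tool_pos: [0.4286, -0.1009, 0.1226]
ee_rot: [3.141, -0.0, 1.852]
wrist_force: [0.9, -0.6, 0.8]
width: 0.0937
```

```bash
python3 - <<'E'
from h import *
st()
S={'top':snap('top'),'scene':snap('scene')}
to((.4256,-.102,.012,105.7))
cv2.imwrite('pics/g2.png',np.vstack([cv2.resize(S['scene']['pixels'][225:345,230:450],None,fx=3,fy=3),cv2.resize(S['top']['pixels'][270:350,260:480],None,fx=3,fy=3)])[...,::-1])
E
```

```text
t 8.725 [ 0.4286 -0.1009  0.1226] [180.   -0.  106.1] F [ 0.9 -0.6  0.8] w 0.0937 j [-0.36 -0.13  1.75  0.    1.52 -0.64]
[np.float64(-0.3), np.float64(-3.0), np.float64(110.6), np.float64(0.4)]
```

View pics/g2.png

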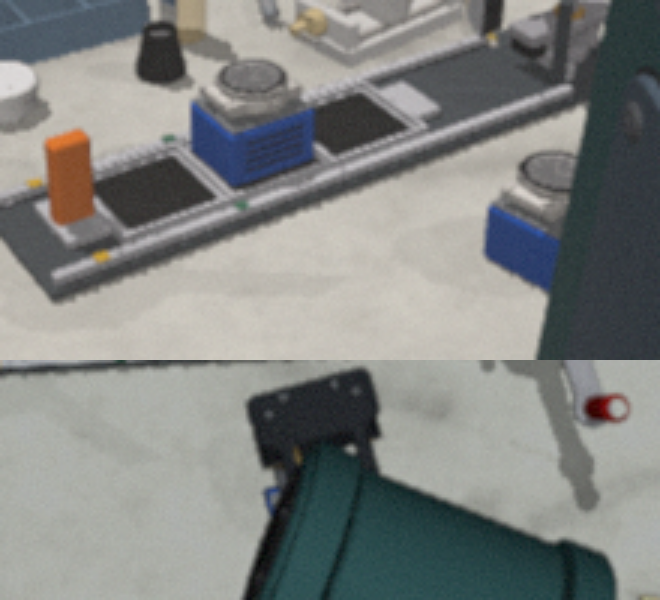

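Stand 2 is still in place: its left edge is at crop x about 487, as before. Stand 1 is in its pocket. I grasp stand 2.

>>> {"fn": "step_arm", "kwargs": {
  "series": [
    [1, 0, -3, 50, 0],
    [1, 0, -3, 110, 0],
    [1, 0, -3, 110, 0],
    [1, 0, -3, 110, 0],
    [-1, 0, -3, 110, 0],
    [-1, 0, -3, 110, 0],
    [-1, 0, -3, 110, 0],
    [-1, 0, -3, 110, 0],
    [-1, 0, -3, 110, 0]
  ]
}}

```text
time: 9.95
tool_pos: [0.4246, -0.1023, 0.0126]
ee_rot: [3.141, -0.0, 1.85]
wrist_force: [0.0, 1.0, 1.5]
width: 0.05
```

```bash
python3 - <<'E'
from h import *
st()
p=(.58597,-.06859)
to((*p,.07,94.3),(*p,.0215,94.3))
E
```

```text
t 9.95 [ 0.4246 -0.1023  0.0126] [180.  -0. 106.] F [0.  1.  1.5] w 0.05 j [-0.37 -0.04  1.9   0.    1.28 -0.65]
[np.float64(-12.2), np.float64(164.4), np.float64(-57.4), np.float64(11.7)]
[np.float64(-12.2), np.float64(164.4), np.float64(-8.9), np.float64(11.7)]
```

>>> {"fn": "step_arm", "kwargs": {
  "series": [
    [-1, 0, 0, -30, 0],
    [-1, 0, 0, -57, 0],
    [-1, -3, 40, -57, 4],
    [-1, -6, 80, -57, 8],
    [-1, -9, 125, -57, 12],
    [-1, -12, 164, -57, 12],
    [-1, -12, 164, -57, 12],
    [-1, -12, 164, -57, 12]
  ]
}}

```text
time: 10.95
tool_pos: [0.5842, -0.0684, 0.0683]
ee_rot: [-3.139, -0.001, 1.641]
wrist_force: [-0.5, 0.4, -1.1]
width: 0.05
```

```bash
python3 - <<'E'
from h import *
st()
s=snap('scene'); 
im=cv2.resize(s['pixels'][200:350,220:440],None,fx=3,fy=3,interpolation=cv2.INTER_CUBIC)
cv2.imwrite('pics/h2.png',im[...,::-1])
p=(.58597,-.06859)
to((*p,.0215,94.3))
E
```

```text
t 10.95 [ 0.5842 -0.0684  0.0683] [-179.8   -0.    94. ] F [-0.5  0.4 -1.1] w 0.05 j [-0.21  0.24  1.47 -0.    1.43 -0.28]
[np.float64(-0.1), np.float64(1.9), np.float64(47.2), np.float64(-0.3)]
```

View pics/h2.png

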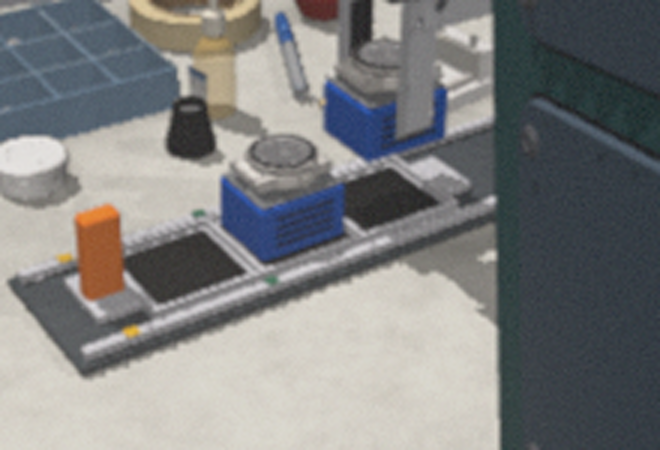

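Stand 2 hovers level over pocket 1, held. I lower it.

>>> {"fn": "step_arm", "kwargs": {
  "series": [
    [-1, 0, 1, 25, 0],
    [-1, 0, 1, 40, 0],
    [-1, 0, 1, 47, 0],
    [-1, 0, 1, 47, 0],
    [-1, 0, 1, 47, 0]
  ]
}}

```text
time: 11.62
tool_pos: [0.5867, -0.0686, 0.023]
ee_rot: [3.141, 0.0, 1.641]
wrist_force: [-0.3, -0.2, -1.5]
width: 0.05
```

>>> {"fn": "step_arm", "kwargs": {
  "series": [
    [-0.2, 0, 0, 0, 0],
    [1, 0, 0, 0, 0],
    [1, 0, 0, 0, 0],
    [1, 0, 0, -60, 0],
    [1, 0, 0, -110, 0],
    [1, 0, 0, -120, 0],
    [1, 0, -120, -140, 0],
    [1, 0, -240, -140, 0],
    [1, 0, -240, -140, 0],
    [1, 0, -240, -140, 0],
    [1, 0, -240, -140, 0]
  ]
}}

```text
time: 13.0
tool_pos: [0.3445, -0.0851, 0.1618]
ee_rot: [3.141, 0.0, 1.639]
wrist_force: [0.9, -0.4, 0.2]
width: 0.0938
```

```bash
python3 - <<'E'
from h import *
st()
S={'top':snap('top'),'scene':snap('scene')}
for n in S:
  for l in ('stand_a_grip','tray_handle','bolt_axis','lever_handle','tray_center'): pp(S[n],l)
cv2.imwrite('pics/p2.png',np.vstack([cv2.resize(S['scene']['pixels'][205:325,230:470],None,fx=3,fy=3),cv2.resize(S['top']['pixels'][220:290,240:480],None,fx=3,fy=3)])[...,::-1])
E
```

```text
t 13.0 [ 0.3445 -0.0851  0.1618] [180.    0.   93.9] F [ 0.9 -0.4  0.2] w 0.0938 j [-0.4  -0.35  1.85 -0.    1.65 -0.47]
pin stand_a_grip [ 0.5049 -0.2852  0.1072] 0.72 [463. 285.]
pin tray_handle [0.572  0.1241 0.0469] 0.8 [257. 248.]
pin bolt_axis [ 0.5968 -0.2521  0.0943] 0.56 [444. 237.]
pin lever_handle [ 0.5945 -0.2503  0.0962] 0.66 [443. 239.]
pin lever_handle [ 0.501  -0.2867  0.1079] 0.51 [464. 287.]
pin tray_center [0.5789 0.0056 0.0081] 0.98 [314. 248.]
pin tray_handle [0.5741 0.1265 0.044 ] 0.97 [250. 281.]
pin tray_handle [0.5809 0.0017 0.0081] 0.71 [314. 278.]
pin bolt_axis [ 0.5998 -0.2536  0.0982] 0.75 [422. 203.]
pin lever_handle [ 0.503  -0.2822  0.1065] 0.72 [468. 215.]
pin lever_handle [0.5793 0.0014 0.0072] 0.22 [314. 279.]
```

View pics/p2.png

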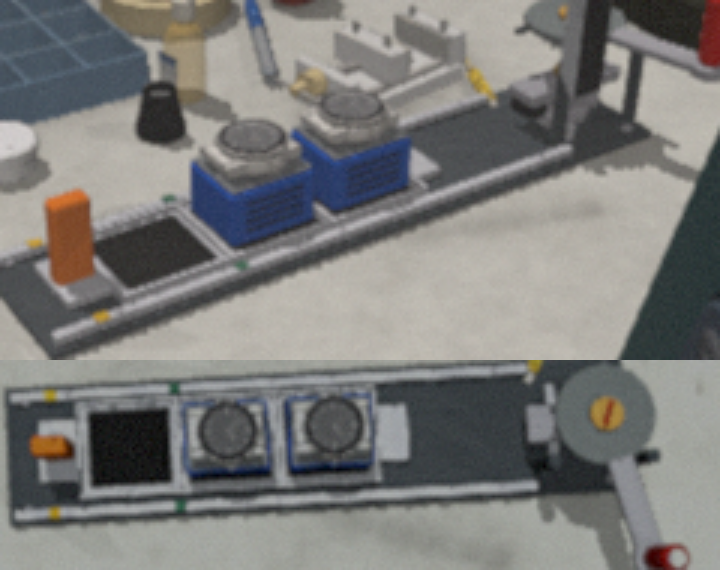

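Both stands sit in pockets 1 and 2; pocket 3 is empty. Before pushing at the handle, I check clearance to the green press near it.

```bash
python3 - <<'E'
from h import *
s=cams.snapshot('top'); c=cams.snapshot('scene')
for nm,px in dict(headR=(235,182),headtop=(190,152),headL=(208,213),base=(212,248),knob=(127,262)).items():
    for z in (0,.15,.2,.25,.3):
        X=ray(s,*px,z); print(nm,z,np.round(X,3),np.round(proj(c,X)))
im=np.vstack([cv2.resize(s['pixels'][140:280,110:290],(720,560))]);im2=cv2.resize(c['pixels'][110:340,80:290],None,fx=2.4,fy=2.4)
cv2.imwrite('pics/press.png',cv2.resize(np.hstack([im[:552],im2[:552]]),None,fx=.65,fy=.65)[...,::-1])
E
```

```text
headR 0 [0.722 0.184 0.   ] [194. 271.]
headR 0.15 [0.688 0.154 0.15 ] [207. 202.]
headR 0.2 [0.677 0.144 0.2  ] [212. 176.]
headR 0.25 [0.665 0.133 0.25 ] [217. 148.]
headR 0.3 [0.654 0.123 0.3  ] [223. 117.]
headtop 0 [0.789 0.288 0.   ] [131. 268.]
headtop 0.15 [0.744 0.241 0.15 ] [148. 200.]
headtop 0.2 [0.73  0.226 0.2  ] [154. 174.]
headtop 0.25 [0.715 0.21  0.25 ] [161. 146.]
headtop 0.3 [0.7   0.195 0.3  ] [168. 116.]
headL 0 [0.652 0.241 0.   ] [173. 298.]
headL 0.15 [0.628 0.202 0.15 ] [189. 221.]
headL 0.2 [0.621 0.189 0.2  ] [194. 192.]
headL 0.25 [0.613 0.176 0.25 ] [201. 162.]
headL 0.3 [0.605 0.163 0.3  ] [207. 129.]
base 0 [0.574 0.229 0.   ] [193. 320.]
base 0.15 [0.563 0.191 0.15 ] [208. 237.]
base 0.2 [0.559 0.179 0.2  ] [213. 206.]
base 0.25 [0.555 0.166 0.25 ] [219. 173.]
base 0.3 [0.552 0.154 0.3  ] [225. 138.]
knob 0 [0.54  0.412 0.   ] [ 71. 372.]
knob 0.15 [0.534 0.347 0.15 ] [ 98. 273.]
knob 0.2 [0.532 0.325 0.2  ] [108. 236.]
knob 0.25 [0.53  0.303 0.25 ] [119. 198.]
knob 0.3 [0.528 0.281 0.3  ] [130. 157.]
```

View pics/press.png

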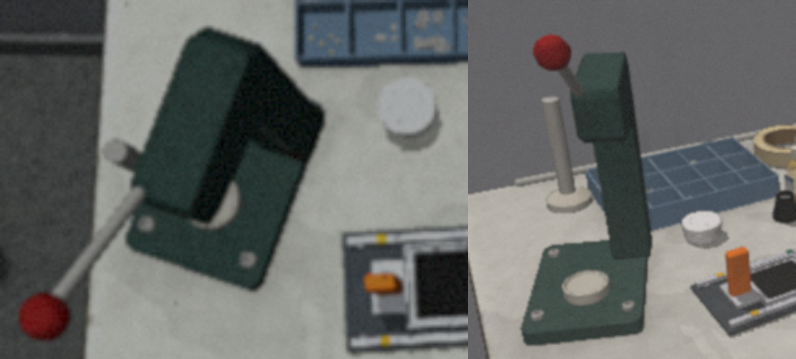

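The press head overhangs about y > 0.18 at x 0.6–0.7, so reaching behind the handle would be tight. Pinching the fin from above at y≈0.124 leaves about 35 mm.

```bash
python3 -c "
from h import *
to((.5715,.1239,.13,94.3),(.5715,.1239,.026,94.3))"
```

```text
[np.float64(192.9), np.float64(238.6), np.float64(32.4), np.float64(-0.3)]
[np.float64(192.9), np.float64(238.6), np.float64(136.4), np.float64(-0.3)]
```

>>> {"fn": "step_arm", "kwargs": {
  "series": [
    [1, 50, 60, 8, 0],
    [1, 95, 120, 16, 0],
    [1, 140, 180, 24, 0],
    [1, 193, 238, 32, 0],
    [1, 193, 238, 32, 0],
    [1, 193, 238, 32, 0],
    [1, 193, 238, 80, 0],
    [1, 193, 238, 120, 0],
    [1, 193, 238, 136, 0],
    [1, 193, 238, 136, 0],
    [1, 193, 238, 136, 0]
  ]
}}

```text
time: 15.08
tool_pos: [0.5723, 0.1238, 0.0289]
ee_rot: [3.138, -0.0, 1.641]
wrist_force: [0.4, 0.2, -0.3]
width: 0.094
```

>>> {"fn": "step_arm", "kwargs": {
  "series": [
    [-1, 0, 0, 0, 0],
    [-1, 0, 0, 0, 0],
    [-1, 0, 0, 0, 0],
    [-1, 0, 0, 0, 0],
    [-1, 0, 0, 0, 0],
    [-1, 0, 0, 0, 0],
    [-1, 0, 0, 0, 0],
    [-1, 0, 0, 0, 0],
    [-1, 0, 0, 0, 0],
    [-1, 0, 0, 0, 0]
  ]
}}

```text
time: 16.32
tool_pos: [0.571, 0.1239, 0.0265]
ee_rot: [3.141, 0.0, 1.641]
wrist_force: [1.3, 0.3, -0.2]
width: 0.0139
```

```bash
python3 -c "
from h import *
st()"
```

```text
t 16.325 [0.571  0.1239 0.0265] [180.   0.  94.] F [ 1.3  0.3 -0.2] w 0.0139 j [ 0.12  0.26  1.53 -0.    1.35  0.05]
```

>>> {"fn": "step_arm", "kwargs": {
  "series": [
    [-1, -5, 0, 0, 0],
    [-1, -12, 0, 0, 0],
    [-1, -20, 0, 0, 0],
    [-1, -30, 0, 0, 0],
    [-1, -40, 0, 0, 0],
    [-1, -50, 0, 0, 0],
    [-1, -60, 0.5, 0, 0],
    [-1, -70, 0.5, 0, 0],
    [-1, -78, 0.5, 0, 0],
    [-1, -84, 0.5, 0, 0],
    [-1, -84, 0.5, 0, 0]
  ]
}}

```text
time: 17.7
tool_pos: [0.5771, 0.0405, 0.0265]
ee_rot: [-3.141, -0.001, 1.641]
wrist_force: [-0.9, 3.3, 0.5]
width: 0.0137
```

>>> {"fn": "step_arm", "kwargs": {
  "series": [
    [-1, -2, 0, 0, 0],
    [-1, -4, 0, 0, 0],
    [-1, -4, 0, 0, 0]
  ]
}}

```text
time: 18.08
tool_pos: [0.5773, 0.0372, 0.0265]
ee_rot: [-3.141, -0.002, 1.641]
wrist_force: [-0.3, 4.8, 0.2]
width: 0.0136
```

```bash
python3 - <<'E'
from h import *
st()
s=snap('top');c=snap('scene')
cv2.imwrite('pics/sl.png',np.vstack([cv2.resize(c['pixels'][185:315,250:490],None,fx=3,fy=3),cv2.resize(s['pixels'][220:290,240:480],None,fx=3,fy=3)])[...,::-1])
E
```

```text
t 18.075 [0.5773 0.0372 0.0265] [-1.8e+02 -1.0e-01  9.4e+01] F [-0.3  4.8  0.2] w 0.0136 j [-0.03  0.25  1.55  0.    1.34 -0.11]
```

View pics/sl.png

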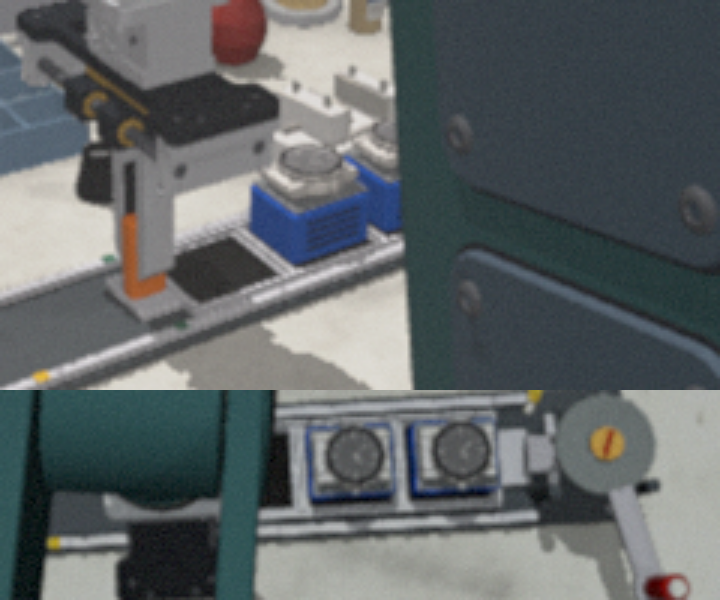

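The tray is moving in, with the stands seated. Its handle end is close to the green marks and the ear has reached the toe, so I continue in small steps.

>>> {"fn": "step_arm", "kwargs": {
  "series": [
    [-1, -2, 0, 0, 0],
    [-1, -4, 0, 0, 0],
    [-1, -4, 0, 0, 0]
  ]
}}

```text
time: 18.55
tool_pos: [0.5777, 0.0331, 0.0265]
ee_rot: [-3.141, -0.002, 1.641]
wrist_force: [-0.3, 5.3, -0.7]
width: 0.0137
```

>>> {"fn": "step_arm", "kwargs": {
  "series": [
    [-1, -2, 0, 0, 0],
    [-1, -4, 0, 0, 0],
    [-1, -4, 0, 0, 0]
  ]
}}

```text
time: 18.92
tool_pos: [0.578, 0.029, 0.0265]
ee_rot: [-3.141, -0.001, 1.641]
wrist_force: [-0.2, 5.0, 0.7]
width: 0.0139
```

>>> {"fn": "step_arm", "kwargs": {
  "series": [
    [-1, -1, 0, 0, 0],
    [-1, -2, 0, 0, 0],
    [-1, -2, 0, 0, 0]
  ]
}}

```text
time: 19.3
tool_pos: [0.5781, 0.0271, 0.0265]
ee_rot: [-3.141, -0.002, 1.641]
wrist_force: [-0.4, 5.6, -1.0]
width: 0.0139
```

>>> {"fn": "step_arm", "kwargs": {
  "series": [
    [-1, -1, 0, 0, 0],
    [-1, -2, 0, 0, 0],
    [-1, -2, 0, 0, 0]
  ]
}}

```text
time: 19.68
tool_pos: [0.5783, 0.0251, 0.0265]
ee_rot: [-3.142, -0.002, 1.641]
wrist_force: [-0.7, 4.6, -0.2]
width: 0.0136
```

>>> {"fn": "step_arm", "kwargs": {
  "series": [
    [-1, -1, 0, 0, 0],
    [-1, -2, 0, 0, 0],
    [-1, -2, 0, 0, 0]
  ]
}}

```text
time: 20.05
tool_pos: [0.5782, 0.0246, 0.0265]
ee_rot: [-3.141, -0.004, 1.642]
wrist_force: [-0.0, 9.3, -0.0]
width: 0.0136
```

>>> {"fn": "step_arm", "kwargs": {
  "series": [
    [-1, -1, 0, 0, 0],
    [-1, -2, 0, 0, 0],
    [-1, -2, 0, 0, 0]
  ]
}}

```text
time: 20.42
tool_pos: [0.5782, 0.0245, 0.0265]
ee_rot: [-3.141, -0.008, 1.642]
wrist_force: [-1.0, 12.5, 1.0]
width: 0.014
```

The tray stopped at the end stop: force rose from 5 to 12 N with no further motion, after 99 mm of travel. That agrees with bolt_axis + 277 mm. I release, lift, and go above the lever handle.

>>> {"fn": "step_arm", "kwargs": {
  "series": [
    [0.2, 0, 0, 0, 0],
    [0.2, 0, 0, 0, 0],
    [0.2, 0, 0, 0, 0],
    [0.2, 0, 0, -50, 0],
    [0.2, 0, 0, -100, 0],
    [0.2, 0, 0, -150, 0],
    [0.2, 0, 0, -174, 0],
    [0.2, 0, 0, -174, 0]
  ]
}}

```text
time: 21.42
tool_pos: [0.58, 0.0196, 0.2034]
ee_rot: [3.136, 0.001, 1.64]
wrist_force: [0.3, -0.1, -0.6]
width: 0.0566
```

```bash
python3 - <<'E'
from h import *
st()
s=snap('top');c=snap('scene')
h=hsv(s);yy,xx=np.mgrid[:480,:640]
for q,a,l in comps(((h[...,0]<8)|(h[...,0]>172))&(h[...,1]>140)&(xx>430)&(xx<490)&(yy>250)&(yy<310),20): print('red',q,a,ray(s,*q,.12))
for n,k in((s,'t'),(c,'s')):
  for l in ('tray_handle','bolt_axis','lever_handle'): pp(n,l,1)
to((.504,-.2835,.2,4.3),(.504,-.2835,.0905,4.3))
E
```

```text
t 21.425 [0.58   0.0196 0.2034] [1.797e+02 1.000e-01 9.400e+01] F [ 0.3 -0.1 -0.6] w 0.0566 j [-0.06  0.15  1.3  -0.    1.68 -0.13]
red [459.38636364 285.65909091] 44 [ 0.50260218 -0.27416884  0.12      ]
pin bolt_axis [ 0.598  -0.2541  0.0932] 0.8 [444. 237.]
pin lever_handle [ 0.5842 -0.0947  0.003 ] 0.74 [360. 246.]
pin tray_handle [0.5813 0.0269 0.0445] 0.7 [301. 265.]
[np.float64(-297.8), np.float64(-95.2), np.float64(-1.0), np.float64(89.7)]
[np.float64(-297.8), np.float64(-95.2), np.float64(108.5), np.float64(89.7)]
```

>>> {"fn": "step_arm", "kwargs": {
  "series": [
    [0.2, -40, -12, 0, 10],
    [0.2, -80, -25, 0, 20],
    [0.2, -120, -38, 0, 30],
    [0.2, -160, -50, 0, 40],
    [0.2, -200, -63, 0, 50],
    [0.2, -240, -76, 0, 60],
    [0.2, -270, -88, 0, 70],
    [0.2, -298, -95, 0, 80],
    [0.2, -298, -95, 0, 90],
    [0.2, -298, -95, 0, 90],
    [0.2, -298, -95, 0, 90]
  ]
}}

```text
time: 23.2
tool_pos: [0.5048, -0.2834, 0.2002]
ee_rot: [-3.141, 0.0, 0.073]
wrist_force: [0.2, -0.5, 0.6]
width: 0.0563
```

```bash
python3 - <<'E'
from h import *
st()
s=snap('top');c=snap('scene')
pp(c,'lever_handle',2); pp(c,'bolt_axis',2);pp(c,'tray_handle',1);pp(c,'tray_center',1);pp(s,'tray_handle',1);pp(s,'tray_center',1)
im=cv2.resize(c['pixels'][150:310,270:510],None,fx=3,fy=3)
cv2.imwrite('pics/lv.png',im[...,::-1])
to((.504,-.2835,.0905,4.3))
E
```

```text
t 23.2 [ 0.5048 -0.2834  0.2002] [-180.     0.     4.2] F [ 0.2 -0.5  0.6] w 0.0563 j [-0.61  0.15  1.31  0.    1.68  0.89]
pin tray_handle [0.582  0.028  0.0451] 0.97 [301. 264.]
pin tray_center [ 0.5869 -0.0945  0.0022] 0.81 [356. 266.]
pin tray_handle [0.5763 0.0202 0.0469] 0.56 [307. 247.]
pin tray_center [ 0.5859 -0.0918  0.0065] 0.65 [359. 245.]
[np.float64(-0.9), np.float64(-0.1), np.float64(110.0), np.float64(-0.2)]
```

View pics/lv.png

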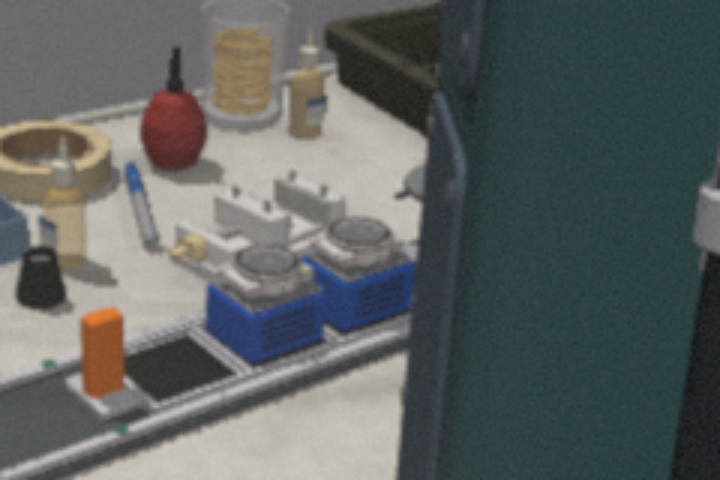

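The tray is home, with its end at the green marks (crop about (50,365) and (120,430)), and both watches are seated. I descend on the lever handle and pinch it.

>>> {"fn": "step_arm", "kwargs": {
  "series": [
    [0.2, 0, 0, 40, 0],
    [0.2, 0, 0, 70, 0],
    [0.2, 0, 0, 90, 0],
    [0.2, 0, 0, 109, 0],
    [0.2, 0, 0, 109, 0],
    [0.2, 0, 0, 109, 0]
  ]
}}

```text
time: 24.35
tool_pos: [0.5054, -0.2841, 0.0924]
ee_rot: [3.141, -0.001, 0.07]
wrist_force: [0.1, 0.4, 0.6]
width: 0.0563
```

>>> {"fn": "step_arm", "kwargs": {
  "series": [
    [-1, 0, 0, 0, 0],
    [-1, 0, 0, 0, 0],
    [-1, 0, 0, 0, 0],
    [-1, 0, 0, 0, 0],
    [-1, 0, 0, 0, 0],
    [-1, 0, 0, 0, 0],
    [-1, 0, 0, 0, 0]
  ]
}}

```text
time: 25.22
tool_pos: [0.5049, -0.2837, 0.0916]
ee_rot: [3.142, -0.0, 0.07]
wrist_force: [0.2, -0.1, 1.1]
width: 0.0167
```

```bash
cat >> h.py <<'E'
B=np.array([.5988,-.2516]); YS=np.radians(4.31)
def ang():
    d=robot.get_obs()['tool_pos'][:2]-B; w=np.arctan2(d[1],d[0]); a=(np.pi+YS-w+np.pi)%(2*np.pi)-np.pi
    print('a',round(a,3),'r',round(np.hypot(*d),4)); return a
def arc(a0,a1,n):
    psi=robot.get_obs()['ee_rot'][2]; p=robot.get_obs()['tool_pos'][:2]
    for a in np.linspace(a0,a1,n+1)[1:]:
        w=np.pi+YS-a; d=B+.1*np.array([np.cos(w),np.sin(w)])-p; c,s=np.cos(psi),np.sin(psi)
        print([-1,round(1000*(c*d[0]+s*d[1])),round(1000*(s*d[0]-c*d[1])),0,0],end=', ')
    print()
E
python3 -c "
from h import *
st(); a=ang(); arc(a,-.58,4)"
```

```text
t 25.225 [ 0.5049 -0.2837  0.0916] [180.  -0.   4.] F [ 0.2 -0.1  1.1] w 0.0167 j [-0.61  0.2   1.47  0.    1.47  0.89]
a -0.255 r 0.0992
[-1, 2, 8, 0, 0], [-1, 5, 16, 0, 0], [-1, 8, 23, 0, 0], [-1, 13, 30, 0, 0],
```

>>> {"fn": "step_arm", "kwargs": {
  "series": [
    [-1, 2, 8, 0, 0],
    [-1, 5, 16, 0, 0],
    [-1, 8, 23, 0, 0],
    [-1, 12, 29, 0, 0],
    [-1, 12, 29, 0, 0]
  ]
}}

```text
time: 25.85
tool_pos: [0.5197, -0.3121, 0.0915]
ee_rot: [-3.141, -0.001, 0.07]
wrist_force: [3.0, 2.2, 1.1]
width: 0.0165
```

```bash
python3 -c "
from h import *
st(); a=ang(); arc(a,.58,12)"
```

```text
t 25.85 [ 0.5197 -0.3121  0.0915] [-1.8e+02 -1.0e-01  4.0e+00] F [3.  2.2 1.1] w 0.0165 j [-0.63  0.26  1.4   0.    1.48  0.87]
a -0.578 r 0.0996
[-1, -5, -8, 0, 0], [-1, -9, -17, 0, 0], [-1, -13, -26, 0, 0], [-1, -15, -35, 0, 0], [-1, -16, -45, 0, 0], [-1, -17, -54, 0, 0], [-1, -16, -64, 0, 0], [-1, -15, -74, 0, 0], [-1, -13, -83, 0, 0], [-1, -10, -92, 0, 0], [-1, -6, -101, 0, 0], [-1, -1, -109, 0, 0],
```

>>> {"fn": "step_arm", "kwargs": {
  "series": [
    [-1, -5, -8, 0, 0],
    [-1, -9, -17, 0, 0],
    [-1, -13, -26, 0, 0],
    [-1, -15, -35, 0, 0],
    [-1, -16, -45, 0, 0],
    [-1, -17, -54, 0, 0],
    [-1, -16, -64, 0, 0],
    [-1, -15, -74, 0, 0],
    [-1, -13, -83, 0, 0],
    [-1, -10, -92, 0, 0],
    [-1, -6, -101, 0, 0],
    [-1, -1, -109, 0, 0],
    [-1, -1, -109, 0, 0]
  ]
}}

```text
time: 27.48
tool_pos: [0.5109, -0.2049, 0.0916]
ee_rot: [3.137, -0.002, 0.07]
wrist_force: [5.0, -2.9, -1.8]
width: 0.0164
```

```bash
python3 -c "
from h import *
st(); a=ang(); arc(a,-.585,10)"
```

```text
t 27.475 [ 0.5109 -0.2049  0.0916] [ 1.797e+02 -1.000e-01  4.000e+00] F [ 5.  -2.9 -1.8] w 0.0164 j [-0.48  0.14  1.55 -0.    1.46  1.02]
a 0.564 r 0.0995
[-1, -6, 10, 0, 0], [-1, -10, 20, 0, 0], [-1, -13, 32, 0, 0], [-1, -15, 43, 0, 0], [-1, -16, 54, 0, 0], [-1, -15, 66, 0, 0], [-1, -13, 77, 0, 0], [-1, -9, 88, 0, 0], [-1, -5, 99, 0, 0], [-1, 1, 108, 0, 0],
```

>>> {"fn": "step_arm", "kwargs": {
  "series": [
    [-1, -5, 10, 0, 0],
    [-1, -9, 20, 0, 0],
    [-1, -12, 32, 0, 0],
    [-1, -14, 43, 0, 0],
    [-1, -15, 54, 0, 0],
    [-1, -14, 66, 0, 0],
    [-1, -12, 77, 0, 0],
    [-1, -8, 88, 0, 0],
    [-1, -4, 99, 0, 0],
    [-1, 3, 110, 0, 0],
    [-1, -4, 99, 0, 0],
    [-1, -8, 88, 0, 0],
    [-1, -12, 77, 0, 0],
    [-1, -14, 66, 0, 0],
    [-1, -15, 54, 0, 0],
    [-1, -14, 43, 0, 0],
    [-1, -12, 32, 0, 0],
    [-1, -9, 20, 0, 0],
    [-1, -5, 10, 0, 0],
    [-1, 1, -1, 0, 0]
  ]
}}

```text
time: 29.98
tool_pos: [0.5118, -0.203, 0.0916]
ee_rot: [3.138, -0.001, 0.07]
wrist_force: [6.2, -5.1, -2.4]
width: 0.0162
```

```bash
python3 -c "
from h import *
st(); a=ang()
s=snap('top');c=snap('scene')
cv2.imwrite('pics/b1.png',np.hstack([cv2.resize(s['pixels'][215:305,420:490],None,fx=5,fy=5),cv2.resize(c['pixels'][170:260,370:480],None,fx=4,fy=5)])[...,::-1])"
```

```text
t 29.975 [ 0.5118 -0.203   0.0916] [ 1.798e+02 -1.000e-01  4.000e+00] F [ 6.2 -5.1 -2.4] w 0.0162 j [-0.48  0.14  1.55 -0.    1.46  1.02]
a 0.585 r 0.0997
```

View pics/b1.png

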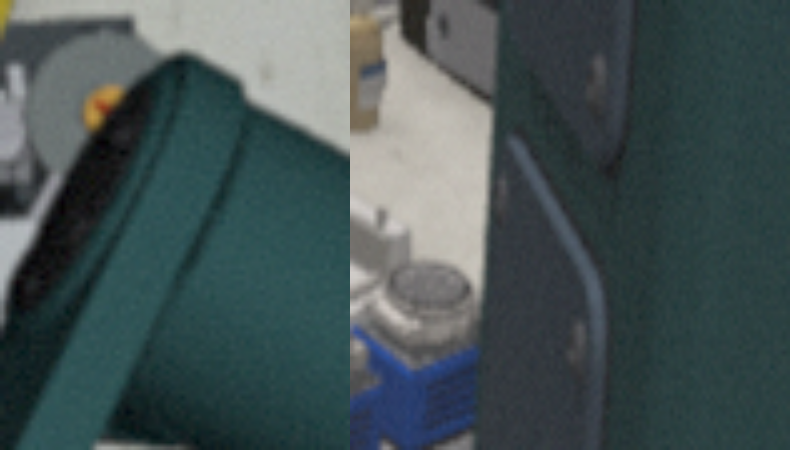

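The bolt head slot has turned from where it started. Even with no lost motion, three more full swings cannot reach the bolt's end, so I run them combined.

>>> {"fn": "step_arm", "kwargs": {
  "series": [
    [-1, -6, 11, 0, 0],
    [-1, -10, 21, 0, 0],
    [-1, -13, 33, 0, 0],
    [-1, -15, 44, 0, 0],
    [-1, -15, 55, 0, 0],
    [-1, -15, 67, 0, 0],
    [-1, -13, 78, 0, 0],
    [-1, -9, 89, 0, 0],
    [-1, -4, 100, 0, 0],
    [-1, 2, 111, 0, 0],
    [-1, -4, 100, 0, 0],
    [-1, -9, 89, 0, 0],
    [-1, -13, 78, 0, 0],
    [-1, -15, 67, 0, 0],
    [-1, -15, 55, 0, 0],
    [-1, -15, 44, 0, 0],
    [-1, -13, 33, 0, 0],
    [-1, -10, 21, 0, 0],
    [-1, -6, 11, 0, 0],
    [-1, 0, 0, 0, 0]
  ]
}}

```text
time: 32.58
tool_pos: [0.5121, -0.2024, 0.0915]
ee_rot: [3.139, -0.002, 0.07]
wrist_force: [5.5, -4.6, -1.3]
width: 0.0167
```

>>> {"fn": "step_arm", "kwargs": {
  "series": [
    [-1, -6, 11, 0, 0],
    [-1, -10, 21, 0, 0],
    [-1, -13, 33, 0, 0],
    [-1, -15, 44, 0, 0],
    [-1, -15, 55, 0, 0],
    [-1, -15, 67, 0, 0],
    [-1, -13, 78, 0, 0],
    [-1, -9, 89, 0, 0],
    [-1, -4, 100, 0, 0],
    [-1, 2, 111, 0, 0],
    [-1, -4, 100, 0, 0],
    [-1, -9, 89, 0, 0],
    [-1, -13, 78, 0, 0],
    [-1, -15, 67, 0, 0],
    [-1, -15, 55, 0, 0],
    [-1, -15, 44, 0, 0],
    [-1, -13, 33, 0, 0],
    [-1, -10, 21, 0, 0],
    [-1, -6, 11, 0, 0],
    [-1, 0, 0, 0, 0]
  ]
}}

```text
time: 35.08
tool_pos: [0.5121, -0.2024, 0.0915]
ee_rot: [3.139, -0.002, 0.07]
wrist_force: [5.3, -5.5, 0.2]
width: 0.0165
```

```bash
python3 -c "
from h import *
st(); a=ang()"
```

```text
t 35.075 [ 0.5121 -0.2024  0.0915] [ 1.799e+02 -1.000e-01  4.000e+00] F [ 5.3 -5.5  0.2] w 0.0165 j [-0.48  0.14  1.54 -0.    1.46  1.02]
a 0.591 r 0.0997
```

>>> {"fn": "step_arm", "kwargs": {
  "series": [
    [-1, -6, 11, 0, 0],
    [-1, -10, 21, 0, 0],
    [-1, -13, 33, 0, 0],
    [-1, -15, 44, 0, 0],
    [-1, -15, 55, 0, 0],
    [-1, -15, 67, 0, 0],
    [-1, -13, 78, 0, 0],
    [-1, -9, 89, 0, 0],
    [-1, -4, 100, 0, 0],
    [-1, 2, 111, 0, 0],
    [-1, -4, 100, 0, 0],
    [-1, -9, 89, 0, 0],
    [-1, -13, 78, 0, 0],
    [-1, -15, 67, 0, 0],
    [-1, -15, 55, 0, 0],
    [-1, -15, 44, 0, 0],
    [-1, -13, 33, 0, 0],
    [-1, -10, 21, 0, 0],
    [-1, -6, 11, 0, 0],
    [-1, 0, 0, 0, 0]
  ]
}}

```text
time: 37.58
tool_pos: [0.5121, -0.2024, 0.0915]
ee_rot: [3.139, -0.002, 0.07]
wrist_force: [5.7, -4.8, -1.3]
width: 0.0163
```

>>> {"fn": "step_arm", "kwargs": {
  "series": [
    [-1, -6, 11, 0, 0],
    [-1, -10, 21, 0, 0],
    [-1, -13, 33, 0, 0],
    [-1, -15, 44, 0, 0],
    [-1, -15, 55, 0, 0],
    [-1, -15, 67, 0, 0],
    [-1, -13, 78, 0, 0],
    [-1, -9, 89, 0, 0],
    [-1, -4, 100, 0, 0],
    [-1, 2, 111, 0, 0],
    [-1, 2, 111, 0, 0]
  ]
}}

```text
time: 38.95
tool_pos: [0.5212, -0.3137, 0.0914]
ee_rot: [3.141, 0.0, 0.07]
wrist_force: [0.2, 0.2, 3.6]
width: 0.016
```

```bash
python3 -c "
from h import *
st(); a=ang(); arc(a,.59,20)"
```

```text
t 38.95 [ 0.5212 -0.3137  0.0914] [180.   0.   4.] F [0.2 0.2 3.6] w 0.016 j [-0.63  0.26  1.4  -0.    1.48  0.87]
a -0.6 r 0.0994
[-1, -4, -5, 0, 0], [-1, -7, -10, 0, 0], [-1, -9, -15, 0, 0], [-1, -12, -21, 0, 0], [-1, -14, -26, 0, 0], [-1, -15, -32, 0, 0], [-1, -16, -38, 0, 0], [-1, -17, -44, 0, 0], [-1, -18, -50, 0, 0], [-1, -18, -56, 0, 0], [-1, -18, -61, 0, 0], [-1, -18, -67, 0, 0], [-1, -17, -73, 0, 0], [-1, -16, -79, 0, 0], [-1, -14, -85, 0, 0], [-1, -12, -91, 0, 0], [-1, -10, -96, 0, 0], [-1, -8, -101, 0, 0], [-1, -5, -107, 0, 0], [-1, -2, -112, 0, 0],
```

Five full drives are done, so the end could now be met anywhere. I drive in short sections and watch the force.

>>> {"fn": "step_arm", "kwargs": {
  "series": [
    [-1, -4, -5, 0, 0],
    [-1, -7, -10, 0, 0],
    [-1, -9, -15, 0, 0],
    [-1, -9, -15, 0, 0]
  ]
}}

```text
time: 39.45
tool_pos: [0.5107, -0.2977, 0.0915]
ee_rot: [-3.141, -0.0, 0.071]
wrist_force: [2.3, 0.4, 2.0]
width: 0.0165
```

>>> {"fn": "step_arm", "kwargs": {
  "series": [
    [-1, -3, -6, 0, 0],
    [-1, -5, -11, 0, 0],
    [-1, -6, -17, 0, 0],
    [-1, -6, -17, 0, 0]
  ]
}}

```text
time: 39.95
tool_pos: [0.5038, -0.2812, 0.0915]
ee_rot: [-3.141, -0.0, 0.071]
wrist_force: [5.2, 0.8, 1.9]
width: 0.0162
```

>>> {"fn": "step_arm", "kwargs": {
  "series": [
    [-1, -1, -6, 0, 0],
    [-1, -2, -12, 0, 0],
    [-1, -2, -12, 0, 0]
  ]
}}

```text
time: 40.33
tool_pos: [0.5009, -0.2694, 0.0915]
ee_rot: [-3.141, -0.0, 0.071]
wrist_force: [5.8, 0.3, 1.4]
width: 0.0165
```

>>> {"fn": "step_arm", "kwargs": {
  "series": [
    [-1, -1, -6, 0, 0],
    [-1, -1, -12, 0, 0],
    [-1, -1, -12, 0, 0]
  ]
}}

```text
time: 40.7
tool_pos: [0.4995, -0.2579, 0.0915]
ee_rot: [3.141, -0.001, 0.071]
wrist_force: [5.9, -0.2, 1.0]
width: 0.017
```

>>> {"fn": "step_arm", "kwargs": {
  "series": [
    [-1, 1, -6, 0, 0],
    [-1, 1, -12, 0, 0],
    [-1, 1, -12, 0, 0]
  ]
}}

```text
time: 41.08
tool_pos: [0.4995, -0.2458, 0.0915]
ee_rot: [3.141, -0.001, 0.071]
wrist_force: [6.0, -0.9, 0.4]
width: 0.0164
```

>>> {"fn": "step_arm", "kwargs": {
  "series": [
    [-1, 1, -6, 0, 0],
    [-1, 2, -12, 0, 0],
    [-1, 2, -12, 0, 0]
  ]
}}

```text
time: 41.45
tool_pos: [0.5008, -0.234, 0.0915]
ee_rot: [3.14, -0.001, 0.071]
wrist_force: [6.5, -2.1, 1.1]
width: 0.0163
```

>>> {"fn": "step_arm", "kwargs": {
  "series": [
    [-1, 2, -6, 0, 0],
    [-1, 4, -12, 0, 0],
    [-1, 4, -12, 0, 0]
  ]
}}

```text
time: 41.82
tool_pos: [0.5037, -0.2221, 0.0915]
ee_rot: [3.14, -0.001, 0.071]
wrist_force: [5.4, -3.4, -0.6]
width: 0.0165
```

>>> {"fn": "step_arm", "kwargs": {
  "series": [
    [-1, 2, -5, 0, 0],
    [-1, 4, -10, 0, 0],
    [-1, 4, -10, 0, 0]
  ]
}}

```text
time: 42.2
tool_pos: [0.5072, -0.2123, 0.0915]
ee_rot: [3.139, -0.001, 0.07]
wrist_force: [4.6, -3.7, 0.3]
width: 0.0163
```

```bash
python3 -c "
from h import *
st(); a=ang(); arc(a,.59,2)"
```

```text
t 42.2 [ 0.5072 -0.2123  0.0915] [ 1.799e+02 -1.000e-01  4.000e+00] F [ 4.6 -3.7  0.3] w 0.0163 j [-0.5   0.14  1.55 -0.    1.46  1.  ]
a 0.481 r 0.0996
[-1, 2, -5, 0, 0], [-1, 5, -10, 0, 0],
```

>>> {"fn": "step_arm", "kwargs": {
  "series": [
    [-1, 2, -5, 0, 0],
    [-1, 5, -10, 0, 0],
    [-1, 5, -10, 0, 0]
  ]
}}

```text
time: 42.58
tool_pos: [0.5113, -0.204, 0.0915]
ee_rot: [3.135, -0.0, 0.07]
wrist_force: [5.5, -7.8, -0.8]
width: 0.0162
```

>>> {"fn": "step_arm", "kwargs": {
  "series": [
    [-1, -6, 11, 0, 0],
    [-1, -10, 21, 0, 0],
    [-1, -13, 33, 0, 0],
    [-1, -15, 44, 0, 0],
    [-1, -15, 55, 0, 0],
    [-1, -15, 67, 0, 0],
    [-1, -13, 78, 0, 0],
    [-1, -9, 89, 0, 0],
    [-1, -4, 100, 0, 0],
    [-1, 2, 111, 0, 0],
    [-1, 2, 111, 0, 0]
  ]
}}

```text
time: 43.95
tool_pos: [0.5209, -0.3132, 0.0914]
ee_rot: [3.14, 0.0, 0.069]
wrist_force: [-1.5, -1.1, 3.5]
width: 0.0165
```

```bash
python3 -c "
from h import *
st(); a=ang(); arc(a,.59,20)"
```

```text
t 43.95 [ 0.5209 -0.3132  0.0914] [179.9   0.    4. ] F [-1.5 -1.1  3.5] w 0.0165 j [-0.63  0.26  1.4  -0.    1.48  0.87]
a -0.594 r 0.0993
[-1, -4, -5, 0, 0], [-1, -7, -10, 0, 0], [-1, -9, -15, 0, 0], [-1, -12, -21, 0, 0], [-1, -13, -26, 0, 0], [-1, -15, -32, 0, 0], [-1, -16, -38, 0, 0], [-1, -17, -43, 0, 0], [-1, -18, -49, 0, 0], [-1, -18, -55, 0, 0], [-1, -18, -61, 0, 0], [-1, -17, -67, 0, 0], [-1, -17, -73, 0, 0], [-1, -15, -79, 0, 0], [-1, -14, -84, 0, 0], [-1, -12, -90, 0, 0], [-1, -10, -96, 0, 0], [-1, -7, -101, 0, 0], [-1, -5, -106, 0, 0], [-1, -1, -111, 0, 0],
```

>>> {"fn": "step_arm", "kwargs": {
  "series": [
    [-1, -4, -5, 0, 0],
    [-1, -7, -10, 0, 0],
    [-1, -9, -15, 0, 0],
    [-1, -9, -15, 0, 0]
  ]
}}

```text
time: 44.45
tool_pos: [0.5103, -0.2964, 0.0915]
ee_rot: [-3.141, 0.001, 0.071]
wrist_force: [-1.3, 0.4, 4.0]
width: 0.0161
```

>>> {"fn": "step_arm", "kwargs": {
  "series": [
    [-1, -3, -6, 0, 0],
    [-1, -4, -11, 0, 0],
    [-1, -4, -11, 0, 0]
  ]
}}

```text
time: 44.82
tool_pos: [0.5057, -0.2861, 0.0914]
ee_rot: [-3.141, 0.0, 0.071]
wrist_force: [-1.2, -0.3, 4.0]
width: 0.016
```

>>> {"fn": "step_arm", "kwargs": {
  "series": [
    [-1, -1, -6, 0, 0],
    [-1, -3, -12, 0, 0],
    [-1, -3, -12, 0, 0]
  ]
}}

```text
time: 45.2
tool_pos: [0.5022, -0.2741, 0.0914]
ee_rot: [-3.141, -0.0, 0.071]
wrist_force: [-0.3, -0.4, 4.4]
width: 0.0163
```

>>> {"fn": "step_arm", "kwargs": {
  "series": [
    [-1, 0, -6, 0, 0],
    [-1, -1, -12, 0, 0],
    [-1, -1, -12, 0, 0]
  ]
}}

```text
time: 45.58
tool_pos: [0.5003, -0.2625, 0.0914]
ee_rot: [-3.142, 0.0, 0.071]
wrist_force: [-0.7, -0.8, 4.1]
width: 0.0165
```

>>> {"fn": "step_arm", "kwargs": {
  "series": [
    [-1, 0, -6, 0, 0],
    [-1, 0, -12, 0, 0],
    [-1, 0, -12, 0, 0]
  ]
}}

```text
time: 45.95
tool_pos: [0.4998, -0.2521, 0.0915]
ee_rot: [3.138, -0.001, 0.07]
wrist_force: [-0.5, -5.7, 2.6]
width: 0.0168
```

>>> {"fn": "step_arm", "kwargs": {
  "series": [
    [-1, 1, -6, 0, 0],
    [-1, 2, -12, 0, 0],
    [-1, 2, -12, 0, 0]
  ]
}}

```text
time: 46.32
tool_pos: [0.5006, -0.238, 0.0915]
ee_rot: [-3.14, 0.0, 0.071]
wrist_force: [-2.4, 0.2, 4.9]
width: 0.0162
```

>>> {"fn": "step_arm", "kwargs": {
  "series": [
    [-1, 2, -6, 0, 0],
    [-1, 3, -11, 0, 0],
    [-1, 3, -11, 0, 0]
  ]
}}

```text
time: 46.7
tool_pos: [0.5027, -0.2273, 0.0914]
ee_rot: [-3.141, 0.001, 0.071]
wrist_force: [-3.3, -1.5, 4.6]
width: 0.0163
```

```bash
python3 -c "
from h import *
st(); a=ang(); arc(a,.59,4)"
```

```text
t 46.7 [ 0.5027 -0.2273  0.0914] [-180.     0.     4.1] F [-3.3 -1.5  4.6] w 0.0163 j [-0.53  0.14  1.54 -0.    1.46  0.97]
a 0.323 r 0.0992
[-1, 2, -7, 0, 0], [-1, 4, -13, 0, 0], [-1, 7, -19, 0, 0], [-1, 11, -24, 0, 0],
```

>>> {"fn": "step_arm", "kwargs": {
  "series": [
    [-1, 2, -6, 0, 0],
    [-1, 4, -12, 0, 0],
    [-1, 4, -12, 0, 0]
  ]
}}

```text
time: 47.08
tool_pos: [0.5062, -0.2157, 0.0914]
ee_rot: [3.14, -0.0, 0.071]
wrist_force: [-1.3, -4.6, 3.5]
width: 0.0168
```

>>> {"fn": "step_arm", "kwargs": {
  "series": [
    [-1, 2, -5, 0, 0],
    [-1, 5, -10, 0, 0],
    [-1, 5, -10, 0, 0]
  ]
}}

```text
time: 47.45
tool_pos: [0.5104, -0.2063, 0.0915]
ee_rot: [3.139, 0.0, 0.07]
wrist_force: [-2.1, -5.8, 3.5]
width: 0.0163
```

```bash
python3 -c "
from h import *
st(); a=ang()
s=snap('top')
cv2.imwrite('pics/b2.png',cv2.resize(s['pixels'][222:252,425:465],None,fx=12,fy=12,interpolation=cv2.INTER_CUBIC)[...,::-1])"
```

```text
t 47.45 [ 0.5104 -0.2063  0.0915] [179.9   0.    4. ] F [-2.1 -5.8  3.5] w 0.0163 j [-0.49  0.14  1.54 -0.    1.46  1.02]
a 0.549 r 0.0994
```

View pics/b2.png

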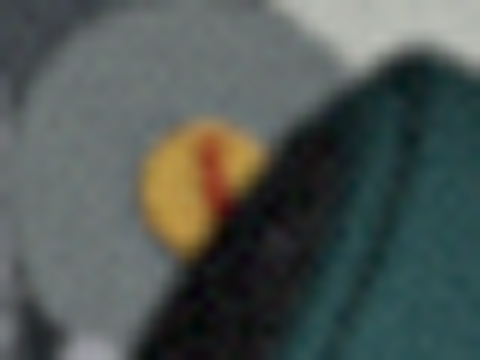

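The slot is now about 8° left of vertical in the image, close to one full turn from bolt = 0. I measure the slot angle in all saved top pictures.

```bash
cat >> h.py <<'E'
def slot(px):
    p=px[225:248,430:456].astype(np.float32); p=cv2.resize(p,None,fx=6,fy=6,interpolation=cv2.INTER_CUBIC)
    r,g,b=p[...,0],p[...,1],p[...,2]
    w=((r>120)&(g/r<.5)&(b/r<.5))
    a=np.argwhere(w)
    if len(a)<20: return None,len(a)
    y,x=(a-a.mean(0)).T; return round(float(np.degrees(.5*np.arctan2(2*(x*-y).mean(),(x*x).mean()-(y*y).mean()))),1),len(a)
E
python3 -c "
from h import *
print(slot(cv2.imread('pics/top1.png')[...,::-1]))
for i in range(3): print(slot(snap('top')['pixels']))
p=cv2.imread('pics/top1.png')[222:252,425:465]
"
```

```text
(75.4, 207)
(-80.8, 165)
(-80.4, 162)
(-82.6, 171)
```

>>> {"fn": "step_arm", "kwargs": {
  "series": [
    [-1, 1, -2, 0, 0],
    [-1, 2, -4, 0, 0],
    [-1, 2, -4, 0, 0],
    [-1, 2, -4, 0, 0]
  ]
}}

```text
time: 48.15
tool_pos: [0.5121, -0.203, 0.0914]
ee_rot: [3.138, -0.0, 0.069]
wrist_force: [-1.9, -7.1, 2.5]
width: 0.0162
```

```bash
python3 -c "
from h import *
st(); a=ang()
print(slot(snap('top')['pixels']))"
```

```text
t 48.15 [ 0.5121 -0.203   0.0914] [179.8  -0.    4. ] F [-1.9 -7.1  2.5] w 0.0162 j [-0.48  0.14  1.54 -0.    1.46  1.02]
a 0.586 r 0.0994
(None, 0)
```

>>> {"fn": "step_arm", "kwargs": {
  "series": [
    [-1, -6, 11, 0, 0],
    [-1, -10, 21, 0, 0],
    [-1, -13, 33, 0, 0],
    [-1, -15, 44, 0, 0],
    [-1, -15, 55, 0, 0],
    [-1, -15, 67, 0, 0],
    [-1, -13, 78, 0, 0],
    [-1, -9, 89, 0, 0],
    [-1, -4, 100, 0, 0],
    [-1, 2, 111, 0, 0],
    [-1, 2, 111, 0, 0]
  ]
}}

```text
time: 49.58
tool_pos: [0.5212, -0.3133, 0.0915]
ee_rot: [3.141, 0.001, 0.069]
wrist_force: [-4.3, -3.2, 5.3]
width: 0.0162
```

```bash
python3 -c "
from h import *
st(); a=ang()
s=snap('top')['pixels'];print(slot(s)); print(slot(snap('top')['pixels']))
p=s[225:248,430:456].reshape(-1,3).astype(int); q=p[(p[:,0]>p[:,2]+60)]; print(len(q),q[::6].tolist())"
```

```text
t 49.575 [ 0.5212 -0.3133  0.0915] [1.8e+02 1.0e-01 4.0e+00] F [-4.3 -3.2  5.3] w 0.0162 j [-0.63  0.26  1.4  -0.    1.48  0.87]
a -0.596 r 0.0991
(-44.2, 177)
(-43.7, 161)
92 [[149, 122, 81], [165, 132, 70], [168, 133, 61], [144, 96, 43], [167, 131, 60], [135, 65, 37], [141, 118, 76], [134, 61, 35], [150, 118, 61], [130, 60, 32], [166, 132, 62], [129, 52, 33], [173, 133, 61], [150, 111, 60], [168, 131, 65], [155, 122, 56]]
```

```bash
python3 -c "
from h import *
s=snap('top')
t=cv2.imread('pics/top1.png')
f=lambda p:cv2.resize(p[222:252,425:465],None,fx=10,fy=10,interpolation=cv2.INTER_CUBIC)
cv2.imwrite('pics/b3.png',np.hstack([f(s['pixels'])[...,::-1],f(t)]))"
```

```text
(no output)
```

View pics/b3.png

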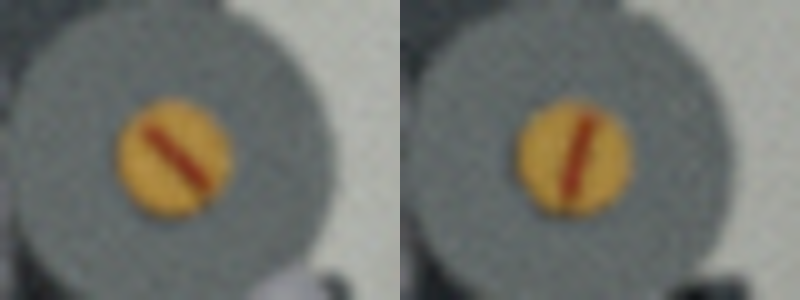

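The slot now reads about 136°, versus 99° at the end of the last swing, which is unexpected. I track it through the next swing, section by section.

>>> {"fn": "step_arm", "kwargs": {
  "series": [
    [-1, -4, -5, 0, 0],
    [-1, -7, -10, 0, 0],
    [-1, -9, -15, 0, 0],
    [-1, -9, -15, 0, 0]
  ]
}}

```text
time: 50.22
tool_pos: [0.5108, -0.297, 0.0915]
ee_rot: [3.141, 0.002, 0.07]
wrist_force: [-4.9, -3.5, 4.0]
width: 0.0164
```

```bash
python3 -c "
from h import *
st();ang();print(slot(snap('top')['pixels']))"
```

```text
t 50.225 [ 0.5108 -0.297   0.0915] [1.8e+02 1.0e-01 4.0e+00] F [-4.9 -3.5  4. ] w 0.0164 j [-0.62  0.23  1.44 -0.    1.48  0.88]
a -0.401 r 0.099
(-46.9, 183)
```

>>> {"fn": "step_arm", "kwargs": {
  "series": [
    [-1, -3, -6, 0, 0],
    [-1, -4, -11, 0, 0],
    [-1, -6, -17, 0, 0],
    [-1, -7, -23, 0, 0],
    [-1, -7, -23, 0, 0]
  ]
}}

```text
time: 50.9
tool_pos: [0.5023, -0.2737, 0.0914]
ee_rot: [-3.14, 0.002, 0.071]
wrist_force: [-5.3, -2.0, 4.6]
width: 0.0162
```

```bash
python3 -c "
from h import *
st();ang();print(slot(snap('top')['pixels']))"
```

```text
t 50.9 [ 0.5023 -0.2737  0.0914] [-1.799e+02  1.000e-01  4.100e+00] F [-5.3 -2.   4.6] w 0.0162 j [-0.6   0.19  1.49 -0.    1.47  0.9 ]
a -0.15 r 0.099
(-61.2, 174)
```

>>> {"fn": "step_arm", "kwargs": {
  "series": [
    [-1, -1, -6, 0, 0],
    [-1, -1, -12, 0, 0],
    [-1, -1, -12, 0, 0]
  ]
}}

```text
time: 51.32
tool_pos: [0.5003, -0.2615, 0.0914]
ee_rot: [-3.14, 0.002, 0.071]
wrist_force: [-5.8, -1.7, 5.6]
width: 0.0165
```

```bash
python3 -c "
from h import *
st();ang();print(slot(snap('top')['pixels']))"
```

```text
t 51.325 [ 0.5003 -0.2615  0.0914] [-1.799e+02  1.000e-01  4.100e+00] F [-5.8 -1.7  5.6] w 0.0165 j [-0.58  0.17  1.51  0.    1.47  0.92]
a -0.025 r 0.099
(-67.6, 178)
```

The bolt is driving: the slot follows the lever one to one, clockwise. I continue.

>>> {"fn": "step_arm", "kwargs": {
  "series": [
    [-1, 0, -6, 0, 0],
    [-1, 0, -12, 0, 0],
    [-1, 0, -12, 0, 0]
  ]
}}

```text
time: 51.75
tool_pos: [0.4998, -0.2492, 0.0914]
ee_rot: [-3.139, 0.001, 0.071]
wrist_force: [-4.4, -1.4, 5.8]
width: 0.0167
```

```bash
python3 -c "
from h import *
st();ang();print(slot(snap('top')['pixels']))"
```

```text
t 51.75 [ 0.4998 -0.2492  0.0914] [-1.799e+02  1.000e-01  4.100e+00] F [-4.4 -1.4  5.8] w 0.0167 j [-0.56  0.16  1.52  0.    1.47  0.93]
a 0.099 r 0.099
(-75.0, 169)
```

>>> {"fn": "step_arm", "kwargs": {
  "series": [
    [-1, 1, -6, 0, 0],
    [-1, 3, -12, 0, 0],
    [-1, 3, -12, 0, 0]
  ]
}}

```text
time: 52.18
tool_pos: [0.5009, -0.2366, 0.0914]
ee_rot: [-3.138, 0.004, 0.071]
wrist_force: [-8.0, -0.4, 6.9]
width: 0.0162
```

```bash
python3 -c "
from h import *
st();ang();print(slot(snap('top')['pixels']))"
```

```text
t 52.175 [ 0.5009 -0.2366  0.0914] [-179.8    0.2    4.1] F [-8.  -0.4  6.9] w 0.0162 j [-0.54  0.15  1.53  0.    1.47  0.96]
a 0.227 r 0.099
(-80.7, 151)
```

>>> {"fn": "step_arm", "kwargs": {
  "series": [
    [-1, 2, -6, 0, 0],
    [-1, 4, -12, 0, 0],
    [-1, 4, -12, 0, 0]
  ]
}}

```text
time: 52.6
tool_pos: [0.5035, -0.2246, 0.0914]
ee_rot: [-3.138, 0.005, 0.071]
wrist_force: [-8.1, -1.2, 6.9]
width: 0.0162
```

```bash
python3 -c "
from h import *
st();ang();print(slot(snap('top')['pixels']))"
```

```text
t 52.6 [ 0.5035 -0.2246  0.0914] [-179.8    0.3    4.1] F [-8.1 -1.2  6.9] w 0.0162 j [-0.52  0.14  1.54 -0.    1.47  0.98]
a 0.351 r 0.099
(-82.9, 198)
```

>>> {"fn": "step_arm", "kwargs": {
  "series": [
    [-1, 1, -6, 0, 0],
    [-1, 3, -12, 0, 0],
    [-1, 3, -12, 0, 0]
  ]
}}

```text
time: 53.02
tool_pos: [0.5071, -0.2138, 0.0914]
ee_rot: [-3.141, 0.002, 0.071]
wrist_force: [-5.1, -3.8, 4.6]
width: 0.0165
```

```bash
python3 -c "
from h import *
st();ang();print(slot(snap('top')['pixels']))"
```

```text
t 53.025 [ 0.5071 -0.2138  0.0914] [-1.8e+02  1.0e-01  4.1e+00] F [-5.1 -3.8  4.6] w 0.0165 j [-0.5   0.14  1.54 -0.    1.46  1.  ]
a 0.467 r 0.0992
(-83.5, 188)
```

>>> {"fn": "step_arm", "kwargs": {
  "series": [
    [-1, 2, -5, 0, 0],
    [-1, 4, -10, 0, 0],
    [-1, 4, -10, 0, 0]
  ]
}}

```text
time: 53.45
tool_pos: [0.5112, -0.2048, 0.0914]
ee_rot: [3.139, 0.0, 0.071]
wrist_force: [-2.7, -5.6, 2.4]
width: 0.0165
```

```bash
python3 -c "
from h import *
st();ang();print(slot(snap('top')['pixels']))"
```

```text
t 53.45 [ 0.5112 -0.2048  0.0914] [179.9   0.    4. ] F [-2.7 -5.6  2.4] w 0.0165 j [-0.48  0.14  1.54 -0.    1.46  1.02]
a 0.566 r 0.0994
(-80.4, 74)
```

>>> {"fn": "step_arm", "kwargs": {
  "series": [
    [-1, -6, 11, 0, 0],
    [-1, -10, 21, 0, 0],
    [-1, -13, 33, 0, 0],
    [-1, -13, 33, 0, 0]
  ]
}}

```text
time: 54.0
tool_pos: [0.5005, -0.2382, 0.0914]
ee_rot: [-3.14, -0.0, 0.069]
wrist_force: [-1.0, -0.3, 5.1]
width: 0.0169
```

```bash
python3 -c "
from h import *
st();ang();print(slot(snap('top')['pixels']))"
```

```text
t 54.0 [ 0.5005 -0.2382  0.0914] [-179.9   -0.     4. ] F [-1.  -0.3  5.1] w 0.0169 j [-0.55  0.15  1.53  0.    1.46  0.95]
a 0.211 r 0.0992
(-83.6, 157)
```

>>> {"fn": "step_arm", "kwargs": {
  "series": [
    [-1, -2, 11, 0, 0],
    [-1, -2, 22, 0, 0],
    [-1, -2, 34, 0, 0],
    [-1, -2, 34, 0, 0]
  ]
}}

```text
time: 54.55
tool_pos: [0.5018, -0.273, 0.0914]
ee_rot: [3.141, -0.002, 0.069]
wrist_force: [1.7, 0.6, 3.0]
width: 0.0162
```

```bash
python3 -c "
from h import *
st();ang();print(slot(snap('top')['pixels']))"
```

```text
t 54.55 [ 0.5018 -0.273   0.0914] [ 1.8e+02 -1.0e-01  4.0e+00] F [1.7 0.6 3. ] w 0.0162 j [-0.6   0.18  1.49  0.    1.47  0.9 ]
a -0.142 r 0.0993
(-67.4, 169)
```

>>> {"fn": "step_arm", "kwargs": {
  "series": [
    [-1, 3, 12, 0, 0],
    [-1, 7, 22, 0, 0],
    [-1, 12, 32, 0, 0],
    [-1, 19, 43, 0, 0],
    [-1, 19, 43, 0, 0]
  ]
}}

```text
time: 55.22
tool_pos: [0.5219, -0.3143, 0.0914]
ee_rot: [-3.14, 0.004, 0.069]
wrist_force: [-6.0, 1.0, 6.7]
width: 0.0164
```

```bash
python3 -c "
from h import *
st();ang()
for i in range(2):print(slot(snap('top')['pixels']))"
```

```text
t 55.225 [ 0.5219 -0.3143  0.0914] [-179.9    0.2    4. ] F [-6.   1.   6.7] w 0.0164 j [-0.63  0.27  1.39 -0.    1.49  0.87]
a -0.609 r 0.0992
(-44.1, 178)
(-43.5, 161)
```

At the back stop the slot again reads 136°, so there was no net advance this swing. At the forward end it reads about 98°, consistent with 2π. I drive forward once more, release there, and look with the arm clear.

>>> {"fn": "step_arm", "kwargs": {
  "series": [
    [-1, -5, -5, 0, 0],
    [-1, -8, -11, 0, 0],
    [-1, -11, -16, 0, 0],
    [-1, -14, -22, 0, 0],
    [-1, -15, -27, 0, 0],
    [-1, -17, -33, 0, 0],
    [-1, -18, -39, 0, 0],
    [-1, -19, -45, 0, 0],
    [-1, -20, -51, 0, 0],
    [-1, -20, -57, 0, 0],
    [-1, -20, -62, 0, 0],
    [-1, -20, -62, 0, 0]
  ]
}}

```text
time: 56.82
tool_pos: [0.4993, -0.2524, 0.0915]
ee_rot: [-3.141, -0.002, 0.071]
wrist_force: [4.7, -0.3, 1.3]
width: 0.0163
```

```bash
python3 -c "
from h import *
st();a=ang();print(slot(snap('top')['pixels']));arc(a,.59,6)
im=cv2.imread('pics/b1.png')[:450,:350]; p=np.zeros((480,640,3),np.uint8); p[215:305,420:490]=cv2.resize(im,(70,90),interpolation=cv2.INTER_AREA)[...,::-1]; print('b1',slot(p))"
```

```text
t 56.825 [ 0.4993 -0.2524  0.0915] [-1.8e+02 -1.0e-01  4.1e+00] F [ 4.7 -0.3  1.3] w 0.0163 j [-0.57  0.16  1.52  0.    1.46  0.93]
a 0.067 r 0.0995
(-74.2, 186)
[-1, 0, -9, 0, 0], [-1, 2, -17, 0, 0], [-1, 5, -26, 0, 0], [-1, 8, -34, 0, 0], [-1, 11, -42, 0, 0], [-1, 16, -49, 0, 0], 
b1 (None, 17)
```

>>> {"fn": "step_arm", "kwargs": {
  "series": [
    [-1, 0, -5, 0, 0],
    [-1, 0, -9, 0, 0],
    [-1, 1, -13, 0, 0],
    [-1, 2, -17, 0, 0],
    [-1, 2, -17, 0, 0]
  ]
}}

```text
time: 57.5
tool_pos: [0.5005, -0.2359, 0.0915]
ee_rot: [3.141, -0.002, 0.071]
wrist_force: [5.5, -2.4, 1.0]
width: 0.0167
```

>>> {"fn": "step_arm", "kwargs": {
  "series": [
    [-1, 1, -4, 0, 0],
    [-1, 3, -9, 0, 0],
    [-1, 4, -13, 0, 0],
    [-1, 6, -17, 0, 0],
    [-1, 6, -17, 0, 0]
  ]
}}

```text
time: 58.12
tool_pos: [0.5043, -0.2202, 0.0915]
ee_rot: [3.138, -0.0, 0.07]
wrist_force: [3.5, -4.4, 0.2]
width: 0.0166
```

>>> {"fn": "step_arm", "kwargs": {
  "series": [
    [-1, 2, -4, 0, 0],
    [-1, 3, -8, 0, 0],
    [-1, 5, -12, 0, 0],
    [-1, 8, -16, 0, 0],
    [-1, 8, -16, 0, 0]
  ]
}}

```text
time: 58.75
tool_pos: [0.5106, -0.2053, 0.0915]
ee_rot: [3.135, 0.002, 0.069]
wrist_force: [2.6, -8.5, 0.4]
width: 0.0167
```

```bash
python3 -c "
from h import *
st();a=ang();print(slot(snap('top')['pixels']))"
```

```text
t 58.75 [ 0.5106 -0.2053  0.0915] [1.796e+02 1.000e-01 4.000e+00] F [ 2.6 -8.5  0.4] w 0.0167 j [-0.48  0.14  1.54 -0.01  1.46  1.02]
a 0.558 r 0.0996
(-82.8, 65)
```

>>> {"fn": "step_arm", "kwargs": {
  "series": [
    [-0.3, 0, 0, 0, 0],
    [-0.3, 0, 0, 0, 0],
    [-0.3, 0, 0, 0, 0],
    [-0.3, 0, 0, -30, 0],
    [-0.3, 0, 0, -70, 0],
    [-0.3, -40, 0, -100, 0],
    [-0.3, -80, 0, -110, 0],
    [-0.3, -120, 0, -110, 0],
    [-0.3, -160, 0, -110, 0],
    [-0.3, -160, 0, -110, 0],
    [-0.3, -160, 0, -110, 0]
  ]
}}

```text
time: 60.18
tool_pos: [0.3512, -0.2128, 0.2008]
ee_rot: [-3.14, 0.001, 0.07]
wrist_force: [-0.6, -0.3, 0.4]
width: 0.033
```

```bash
python3 -c "
from h import *
st();s=snap('top');c=snap('scene');
for i in range(2): print(slot(snap('top')['pixels']))
pp(s,'lever_handle',2);pp(c,'lever_handle',2);pp(c,'toe',2);pp(c,'bolt_axis',1)
h=hsv(s);yy,xx=np.mgrid[:480,:640]
for q,a,l in comps(((h[...,0]<8)|(h[...,0]>172))&(h[...,1]>140)&(xx>430)&(xx<490)&(yy>250)&(yy<310),20): print('red',q,a,ray(s,*q,.12))
cv2.imwrite('pics/full_s.png',c['pixels'][...,::-1]);cv2.imwrite('pics/full_t.png',s['pixels'][...,::-1])"
```

```text
t 60.175 [ 0.3512 -0.2128  0.2008] [-1.799e+02  1.000e-01  4.000e+00] F [-0.6 -0.3  0.4] w 0.033 j [-0.68 -0.23  1.67  0.    1.7   0.82]
(-81.8, 167)
(-81.4, 182)
pin lever_handle [ 0.5018 -0.2417  0.1087] 0.55 [441. 286.]
pin toe [ 0.7524 -0.0365  0.0022] 0.49 [292. 237.]
pin bolt_axis [ 0.598  -0.2507  0.0968] 0.93 [422. 204.]
red [437.86486486 287.40540541] 37 [ 0.49852215 -0.23333896  0.12      ]
```

```bash
python3 -c "
import cv2,numpy as np
f=lambda n:cv2.resize(cv2.imread('pics/'+n)[195:270,380:480],None,fx=4,fy=4,interpolation=cv2.INTER_CUBIC)
g=lambda n:cv2.resize(cv2.imread('pics/'+n)[215:290,395:495],None,fx=4,fy=4,interpolation=cv2.INTER_CUBIC)
cv2.imwrite('pics/fin.png',np.vstack([np.hstack([f('scene1.png'),f('full_s.png')]),np.hstack([g('top1.png'),g('full_t.png')])]))"
```

```text
(no output)
```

View pics/fin.png

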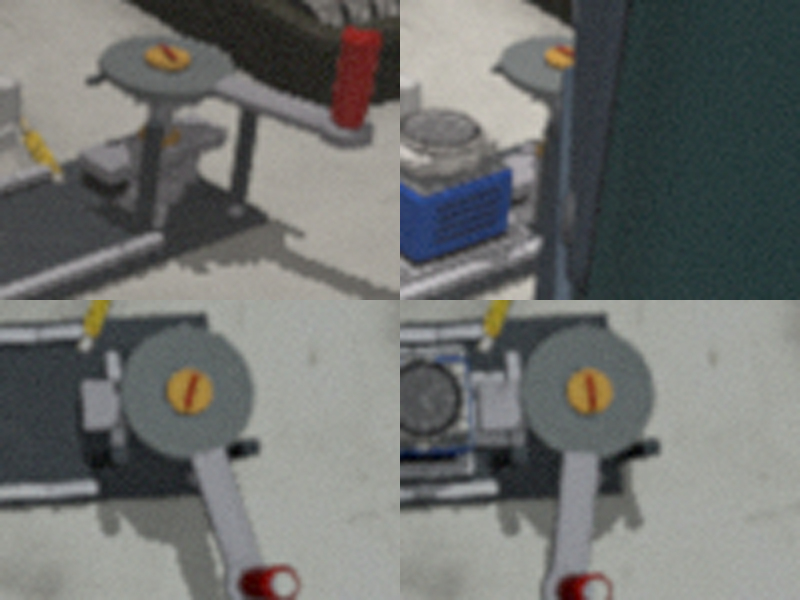

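The clean views show the slot at 98.4°. The lever sprang back from 0.56 to about 0.2, so the bolt is against a hard stop and the coupling is springy. I move the arm out of the line of sight and measure how far the orange nut on the clamp strap went down.

```bash
python3 -c "
from h import *
to((.2,-.38,.26,-30))"
```

```text
[np.float64(-163.2), np.float64(155.6), np.float64(-58.7), np.float64(34.1)]
```

>>> {"fn": "step_arm", "kwargs": {
  "series": [
    [-0.3, -40, 39, -58, 8],
    [-0.3, -80, 78, -58, 16],
    [-0.3, -120, 115, -58, 25],
    [-0.3, -163, 155, -58, 34],
    [-0.3, -163, 155, -58, 34],
    [-0.3, -163, 155, -58, 34]
  ]
}}

```text
time: 61.32
tool_pos: [0.2001, -0.3791, 0.2593]
ee_rot: [-3.14, 0.0, -0.523]
wrist_force: [-0.8, -0.1, 0.3]
width: 0.0331
```

```bash
python3 -c "
from h import *
st();s=snap('top','ft.png');c=snap('scene','fs.png');print(slot(s['pixels']))
def nut(px):
    h=cv2.cvtColor(np.ascontiguousarray(px),cv2.COLOR_RGB2HSV).astype(int);yy,xx=np.mgrid[:480,:640]
    for q,a,l in comps((h[...,0]>8)&(h[...,0]<24)&(h[...,1]>130)&(h[...,2]>60)&(xx>395)&(xx<445)&(yy>195)&(yy<250),3): print(' nut',np.round(q,1),a)
print('before');nut(cv2.imread('pics/scene1.png')[...,::-1]);print('after');nut(c['pixels'])
pp(s,'lever_handle',2);pp(c,'lever_handle',2);pp(c,'toe',2);pp(c,'tray_center',1);pp(c,'tray_handle',1);pp(c,'stand_a_grip',3)
B_=np.array([.5988,-.2516]);u=np.array([-.0752,.9972])
for z in (.030,.040,.050): print(z,proj(c,[*B_,z]))
"
```

```text
t 61.325 [ 0.2001 -0.3791  0.2593] [-179.9    0.   -29.9] F [-0.8 -0.1  0.3] w 0.0331 j [-1.22 -0.19  1.53  0.    1.8   0.88]
(-81.6, 161)
before
 nut [421.5 209.1] 38
after
pin lever_handle [ 0.4986 -0.2439  0.1111] 0.5 [442. 287.]
pin lever_handle [ 0.5843 -0.0993  0.0115] 0.38 [359. 262.]
pin tray_center [ 0.584  -0.0932  0.0045] 0.78 [357. 266.]
pin tray_handle [0.5806 0.0284 0.0444] 0.61 [301. 265.]
0.03 [418.17692687 233.25807294]
0.04 [418.69142011 228.95805414]
0.05 [419.21096749 224.61579396]
```

```bash
python3 -c "
from h import *
to((.32,-.2,.26,0),(.35,.0,.26,40),(.30,.2,.26,90),(.25,.48,.22,150))"
```

```text
[np.float64(14.6), np.float64(-214.7), np.float64(-0.4), np.float64(-29.9)]
[np.float64(-59.0), np.float64(-403.1), np.float64(-0.4), np.float64(-69.9)]
[np.float64(-201.9), np.float64(-551.6), np.float64(-0.4), np.float64(-119.9)]
[np.float64(-384.7), np.float64(-769.5), np.float64(39.6), np.float64(-179.9)]
```

>>> {"fn": "step_arm", "kwargs": {
  "series": [
    [-0.3, 5, -70, 0, -10],
    [-0.3, 10, -140, 0, -20],
    [-0.3, 15, -200, 0, -30],
    [-0.3, 5, -250, 0, -40],
    [-0.3, -20, -300, 0, -50],
    [-0.3, -40, -350, 0, -60],
    [-0.3, -59, -403, 0, -70],
    [-0.3, -100, -450, 0, -80],
    [-0.3, -150, -500, 0, -90],
    [-0.3, -202, -551, 0, -100],
    [-0.3, -240, -600, 10, -110],
    [-0.3, -270, -640, 20, -120],
    [-0.3, -300, -680, 30, -130],
    [-0.3, -340, -720, 40, -140],
    [-0.3, -384, -769, 40, -150],
    [-0.3, -384, -769, 40, -150],
    [-0.3, -384, -769, 40, -150]
  ]
}}

```text
time: 63.85
tool_pos: [0.2511, 0.4784, 0.2193]
ee_rot: [-3.141, 0.001, 2.095]
wrist_force: [-0.0, -0.7, 0.2]
width: 0.0328
```

```bash
python3 -c "
from h import *
st();s=snap('top','ft.png');c=snap('scene','fs.png');print(slot(s['pixels']))
def nut(px):
    h=cv2.cvtColor(np.ascontiguousarray(px),cv2.COLOR_RGB2HSV).astype(int);yy,xx=np.mgrid[:480,:640]
    for q,a,l in comps((h[...,0]>8)&(h[...,0]<24)&(h[...,1]>100)&(h[...,2]>40)&(xx>395)&(xx<445)&(yy>195)&(yy<250),3): print(' nut',np.round(q,1),a)
print('before');nut(cv2.imread('pics/scene1.png')[...,::-1]);print('after');nut(c['pixels'])
pp(c,'lever_handle',2);pp(c,'toe',2);pp(c,'stand_a_grip',3);pp(c,'bolt_axis',1)
a=cv2.imread('pics/scene1.png')[215:245,416:428];b=c['pixels'][215:245,416:428,::-1]
for i in range(0,30,1): print(i+215,a[i].mean(0).round().astype(int),b[i].mean(0).round().astype(int))
"
```

```text
t 63.85 [0.2511 0.4784 0.2193] [-1.8e+02  1.0e-01  1.2e+02] F [-0.  -0.7  0.2] w 0.0328 j [ 0.98  0.06  1.37 -0.    1.71  0.46]
(-80.5, 157)
before
 nut [421.4 209.3] 47
 nut [422.8 229.1] 8
after
 nut [421.6 209.3] 47
 nut [422.  233.4] 7
pin lever_handle [ 0.4991 -0.2408  0.1055] 0.78 [453. 221.]
pin stand_a_grip [0.7167 0.0032 0.002 ] 0.5 [282. 249.]
pin bolt_axis [ 0.5955 -0.2534  0.0948] 0.57 [423. 205.]
215 [105 105 103] [103 104 102]
216 [104 105 102] [102 103 100]
217 [97 98 96] [96 98 95]
218 [78 80 78] [80 81 79]
219 [71 72 71] [67 69 68]
220 [77 77 77] [73 72 74]
221 [93 93 95] [88 88 90]
222 [108 110 112] [106 108 110]
223 [113 115 118] [114 117 120]
224 [108 108 109] [113 116 119]
225 [96 94 95] [110 112 113]
226 [78 79 80] [105 108 109]
227 [68 71 75] [ 98 100 101]
228 [63 69 74] [94 94 95]
229 [60 69 76] [94 92 94]
230 [62 70 77] [85 85 87]
231 [71 73 78] [70 70 73]
232 [75 74 76] [65 68 73]
233 [73 72 73] [62 68 74]
234 [72 72 72] [60 70 77]
235 [71 71 72] [70 73 78]
236 [70 69 70] [75 75 76]
237 [73 71 72] [73 72 72]
238 [74 73 74] [72 70 72]
239 [73 73 74] [72 71 72]
240 [74 73 74] [72 71 72]
241 [75 74 76] [73 72 73]
242 [73 72 73] [72 72 72]
243 [72 70 72] [71 71 71]
244 [69 67 69] [67 66 66]
```

```bash
python3 -c "
from h import *
s=snap('top'); yy,xx=np.mgrid[:480,:640]
for c,a,l in comps((s['pixels'].max(2)<40)&(xx>240)&(xx<420)&(yy>220)&(yy<280),150): print('dark',c,a,ray(s,*c,.009))
t0=cv2.cvtColor(cv2.imread('pics/top1.png'),cv2.COLOR_BGR2GRAY);t1=cv2.cvtColor(s['pixels'],cv2.COLOR_RGB2GRAY)
for n,(x,y) in dict(loupe=(318,186),tin=(267,182),oil=(335,167)).items():
  print(n,cv2.phaseCorrelate(t0[y-16:y+16,x-16:x+16].astype(np.float32),t1[y-16:y+16,x-16:x+16].astype(np.float32)))
a=cv2.cvtColor(cv2.imread('pics/scene1.png'),cv2.COLOR_BGR2GRAY).astype(np.float32);b=cv2.cvtColor(cv2.imread('pics/fs.png'),cv2.COLOR_BGR2GRAY).astype(np.float32)
T=cv2.resize(a[224:238,414:434],None,fx=8,fy=8,interpolation=3);I=cv2.resize(b[220:248,410:438],None,fx=8,fy=8,interpolation=3)
r=cv2.matchTemplate(I,T,cv2.TM_CCOEFF_NORMED);_,m,_,p=cv2.minMaxLoc(r);print('strap shift px',p[0]/8-4,p[1]/8-4,m)
print(slot(s['pixels']))
"
```

```text
dark [328.82876712 246.52054795] 584 [ 0.58173461 -0.02652958  0.009     ]
loupe ((-0.030850788139602514, 0.01041512363787156), 1.0003634169697762)
tin ((-0.04294823881040344, -0.04886682872696113), 0.93802286288701)
oil ((0.10247546403898333, -0.13705776083190813), 1.0031789590138942)
strap shift px 0.0 3.0 0.8013561964035034
(-80.4, 152)
```

```bash
python3 -c "
from h import *
print(robot.close_job())"
```

```text
the job is handed in; nothing more can be done
None
```

The job is handed in. Both stands on the bench (only two were visible) are upright in pockets 1 and 2. The tray is home and the clamp is tightened to what I take to be the bolt's end. The simulated time was 64 s.

**Tray:** I pinched it by the handle and slid it 99 mm to the end stop. There the force rose from 5 to 12.5 N with no further motion. My last look puts pocket 3 within 1 mm of where it should be when home.

**Clamp:** I swung the lever nine times in the tightening direction, ending on a tightening swing, then let go.
- **Bolt slot:** it stopped at the same angle on the last three swings. That is 5.88 rad from its start, which makes 6.28 only if the bolt started at about 0.4, the top of the stated range.
- **Clamp strap:** the nut on the strap dropped 4.3 pixels, about 9.9 mm, against about 9.8 mm expected. The rows around it moved by a similar amount.

**Other objects:** the loupe, tin and oil bottle have not moved (within 0.2 pixel).

**What disagreed or could not be checked:**
- **Slot turning back:** on return swings near the end the slot turned back about 37° with the lever, although the bolt should turn only one way. It came back to the same angle on the last swing.
- **Lever springing back:** when released, the lever went from 0.56 to about 0.2 rad.
- **Strap template match:** an automatic match of the strap gave only 3.0 pixels. It scored 0.80 and included parts that do not move, so I trusted the nut instead.
- **Toe contact:** the toe was hidden behind a stand, so I did not see it touching the tray.

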